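# Check the marked grout joint on the tiled ledge

## Task

Clear every pill tin off the raised tile bed and stand them upright, wholly on the steel strip, and set the lamp's dimmer lever straight up for working light. Then take the stylus and, with the lever left up, run its tip down in the T-shaped joint from the front end to the fork and on to the very end of the branch marked with the orange disc: gently, always slower than 5 cm a second while the tip is in the joint (going in and coming out as well), not coming out on the way. Finish with the stylus home in its stand, the lever back down at its lowest-light stop towards the robot and the tins still on the strip, leaving the egg cup, magnifying glass and hearing-aid case alone.

Things in the scene. Friction and masses are not known exactly. Their poses are not given: they have to be found in the camera images.
- bed: Fixed raised bed of cream tiles, 210 mm (its x) by 260 mm (its y), 18 mm high, with a dark T-shaped open joint 12 mm wide, 10 mm deep. Origin: centre of the underside, on the ledge; z up. Stem: along its x on y = 0, from the closed front end (x = -67 mm) to the fork (x = +35). Branches: from the fork along its y, left (+y) and right (-y), closed at y = +-107.
- joint_front (a point): Front end of the joint, nearest the robot, where the run starts: bed x -60, y 0, at the tiles' top face (18 mm above the ledge).
- joint_stem (a point): Middle of the stem: bed x -12.5, y 0, at the tiles' top face.
- joint_fork (a point): Fork of the T: bed x +35, y 0, at the tiles' top face.
- joint_left_mid (a point): Middle of the left branch: bed x +35, y +50, at the tiles' top face.
- joint_left_end (a point): End of the left branch: bed x +35, y +100, at the tiles' top face.
- joint_right_mid (a point): Middle of the right branch: bed x +35, y -50, at the tiles' top face.
- joint_right_end (a point): End of the right branch: bed x +35, y -100, at the tiles' top face.
- disc_orange: Orange marker disc, 18 mm across, 3 mm thick, fixed on the bed just beyond the end of one branch (bed x +35, y +118 or -118). It marks the branch to follow. Origin: centre of its underside.
- disc_green: Green marker disc, same size, beyond the end of the other branch (already checked).
- strip: Steel strip fixed flat on the ledge to the robot's left, 240 mm (its x) by 76 mm (its y), 4 mm thick. Origin: centre of the underside; z up.
- tin1: Round steel pill tin with a push-on lid (red dot on top), 44 mm across (lid 45), 30 mm high, 40 to 90 g, standing on the tile bed over the joint at the start. Origin: centre of its underside; z up. May be absent (None).
- tin2: Round steel pill tin with a push-on lid (blue dot on top), 44 mm across (lid 45), 30 mm high, 40 to 90 g, standing on the tile bed over the joint at the start. Origin: centre of its underside; z up. May be absent (None).
- tin3: Round steel pill tin with a push-on lid (yellow dot on top), 44 mm across (lid 45), 30 mm high, 40 to 90 g, standing on the tile bed over the joint at the start. Origin: centre of its underside; z up. May be absent (None).
- stylus: Stylus, 95 mm long, 50 g, upright. Origin: the very tip; z runs up its length. Steel tip 5 mm across, ball-ended (0 to 15 mm), shank 8 mm across to 38 mm, flat collar 26 mm across at 38 to 43 mm, red square handle 18 by 18 mm (faces along its x and y) at 43 to 95 mm. At the start it hangs by its collar in the stand, its sides parallel to the stand's.
- stand: Fixed wooden stand for the stylus, 56 by 56 mm, 42 mm high, with a 17 mm square hole right through its centre. Origin: centre of the underside; z up. With the stylus home its collar lies on the stand's top and its tip is 4 mm above the ledge.
- dimmer_base: Fixed housing of the lamp's dimmer lever, 70 mm (its x) by 50 mm, 25 mm high, orange index line across it at the upright position. Origin: centre of the underside. The lever's hinge runs along its y, 22 mm above the ledge, over the origin.
- dimmer (a joint): Angle of the dimmer lever, rad: 0 = lowest light, leaning 0.7 rad (40 degrees) from upright to the housing's -x (towards the robot); 0.7 = straight up (working light); 1.4 = leaning as far to +x. Stays where it is left (light friction, stops at both ends).
- dimmer_tip (a point): Centre of the black ball knob on the lever, 26 mm across, 80 mm from the hinge; the rod below it is 10 mm thick.
- egg_cup: White enamel egg cup, 50 mm across, 62 mm high. Leave alone. Origin: centre of its underside.
- magnifier: Chrome-rimmed magnifying glass lying flat, 92 mm across, black handle to its -y, 180 mm long in all, 16 mm high. Leave alone. Origin: under the lens centre.
- hearing_case: Beige plastic hearing-aid case, 45 by 65 mm, 28 mm high. Leave alone. Origin: centre of its underside.

How it is judged:
By the outcome, as a careful person would: the job done as asked, in the order asked, and still so for the second after the job is handed in, with the robot touching nothing.
Of tin1, tin2, tin3 only 1 to 3 are there at a start; the rules pass over those that are not, and their reading is None.
At some moment in a run one of tin1, tin2, tin3 may be knocked a few centimetres aside while the robot is not near it.
It also fails if it takes over 210 s, if anything falls off the work surface, if the arm or the gripper's body presses on something with over 40 N, if the wrist force passes 120 N, or if a joint passes its speed limit or range.

## Robot

A 7-joint arm with a two-finger parallel gripper is mounted at the origin on the work surface. World frame = base frame: x ahead of the robot, y to its left, z up, the work surface at z = 0. Lengths are in m, angles in rad, forces in N, time in s.
With the tool pointing down it reaches from about 0.425 to 0.925 m from the base axis. Payload 6.8 kg.
Tool frame: the origin (TCP) lies at the very end of the fingers, on their centre line; the grasp point (between the pads) lies 19 mm behind it (bot.grip_depth is the distance from the TCP to the grasp point, in m); z points along the fingers, y is the direction in which the jaws open and shut (so a half turn about z gives the same grasp; the last joint's range is limited). The gripper opens to 85 mm and grips with 20 to 120 N. Pads are 22 mm wide; open, the fingers measure 114 mm over their backs; the gripper's body (76 mm by 85 mm) begins 54 mm behind the grasp point. The pads swing forward as they close: fully open they stand 13 mm farther back than shut.
Start: joints at [-1.409, 0.477, 0.022, 1.555, -0.011, 1.109, -0.083], TCP at [0.18, 0.651, 0.231] pointing down, gripper open.
Joint ranges: [-2.96, 2.96], [-0.34, 2.1], [-1.41, 1.46], [0.24, 2.44], [-1.37, 4.51], [0.17, 1.92], [-2.96, 2.96]. Speed limits (rad/s): [2.39, 2.39, 3.14, 3.14, 3.14, 3.14, 3.14].

## Interface

Orientations are given as a unit quaternion [w, x, y, z].
In Python, from station import bot gives the robot as it stands.
- The arm moves only by the tool step_arm, never from a script. Its argument "increments" is a list of rows, each a list of 7 numbers: the shift along the world's x, y, z in m, then the turn, a rotation vector about the world's x, y, z in degrees, then the gripper command: -1 is fully open, 1 is shut, values between are in proportion. In form: [[dx, dy, dz, rx, ry, rz, fingers], ...]. A call has 1 to 10 rows; each row is the pose to reach, as a shift and turn from the pose commanded when the call began; what a row does not reach only later rows make up. A row lasts 1/12 s, in which the tool goes at most 41.7 mm and 7.16 degrees, less where a joint would pass 70% of its speed; a pose out of reach is approached as far as the arm can. A call with a gripper value outside its range is refused whole. The fingers move at their own pace and stop on an object; "force" is the grip in N (left out, the last holds). Time passes only in rows, so rows that repeat a pose let the fingers close. It gives the time, the measured TCP pose, the force and the opening at its end, in the units of the state.
- bot.get_obs(): the state, without advancing time (a new reading comes with each control period).
- bot.read_camera(name): name is "scene" or "side" or "wrist"; returns a dict with "color" (384x512x3 uint8, red, green, blue), "intrinsics" (3x3 intrinsics, pixels), "D" ([k1, k2, p1, p2, k3] as OpenCV has them; the pictures are not rectified), "extrinsics" (4x4, takes a point from camera to world coordinates). Camera axes: x right, y up, looking along -z (the intrinsics and any distortion apply to the point x, -y, -z); pixel columns grow to the right and rows downward; lengths in m; the calibration is good to about 2 mm. A picture is of the moment at which its call begins. There is no depth.
- bot.hand_in(): hands the job in, once; it reports no verdict.
Trained networks look in the newest picture that a camera, given by its name, has taken for a name from the list of things; names that differ only in an ending like _2 or _b are one class to them, and where a whole thing is asked for, a point or a joint stands for the part that bears it (a point fixed in the world has none). Each returns a list of dicts, best first, with "conf" (0 to 1); they miss things now and then, are a little off and sometimes report something else, mostly with a low value. They report only what shows in the picture. A call takes as long as a camera call.
- bot.recognise(thing, camera): "location" ([column, row] as shares, 0 to 1, of the picture: columns of its width, rows of its height, amid what is visible of it).
- bot.place_of(thing, camera): "location" ([column, row] as shares, 0 to 1, of the picture: columns of its width, rows of its height: a listed point, or the origin of a listed thing).
The state is a dict: "t": time; "q": joint angles; "joint_vel": joint speeds; "joint_torque": joint torques, N m; "eef_pos": TCP position; "tool_rot": TCP orientation; "contact_force": force on the tool from outside, world axes, zero at the start; "torque": the same for the moment, N m; "gripper_width": opening from 0.0 (shut) to 1.0 (fully open).
Only numpy, scipy, OpenCV 4.12 (cv2) and the standard library are available. Lean on these libraries where they do the work, as an engineer would, in place of code of your own. Each camera call takes 0.05 s, during which the arm holds its last target.

## Working session

There is one attempt and no reset: what is moved stays moved. The work goes in short steps, Python scripts to look and compute and a tool call to move; the robot and the scene stay as the last step left them, time stands still between calls to the robot, and variables do not carry over. Pictures are saved under pics/ and viewed, and the job is handed in when it is done.

Besides the shell and the picture viewer there is one more tool, called after ">>>" as a command line: name --pt "numbers of a row" for each row, then --argument value for the rest. step_arm: Moves the arm, as the interface text tells. Its arguments: {"type":"object","properties":{"increments":{"type":"array","items":{"type":"array","items":{"type":"number"}}},"force":{"type":"number"}},"required":["increments"]}

```bash
ls; mkdir -p pics
cat > h.py <<'E'
import numpy as np, cv2
from station import bot
def cam(name, save=None):
    c=bot.read_camera(name)
    if save: cv2.imwrite('pics/'+save+'.png', c['color'][:,:,::-1])
    return c
def ray(c,px):
    K=np.array(c['intrinsics'],float);D=np.array(c['D'],float);T=np.array(c['extrinsics'],float)
    u=cv2.undistortPoints(np.array([[px]],float),K,D)[0,0]
    d=T[:3,:3]@np.array([u[0],-u[1],-1.0]); return T[:3,3],d
def hit(c,px,z):
    o,d=ray(c,px); return o+d*(z-o[2])/d[2]
def proj(c,P):
    K=np.array(c['intrinsics'],float);D=np.array(c['D'],float);T=np.array(c['extrinsics'],float)
    P=np.atleast_2d(P); q=(P-T[:3,3])@T[:3,:3]; q=q*[1,-1,-1]
    return cv2.projectPoints(q,np.zeros(3),np.zeros(3),K,D)[0][:,0]
def tri(obs):
    A=np.zeros((3,3));b=np.zeros(3)
    for c,px in obs:
        o,d=ray(c,px);d=d/np.linalg.norm(d);M=np.eye(3)-np.outer(d,d);A+=M;b+=M@o
    return np.linalg.solve(A,b)
def st():
    s=bot.get_obs(); print('t',round(s['t'],2),'p',np.round(s['eef_pos'],4),'q',np.round(s['tool_rot'],4),'F',np.round(s['contact_force'],1),'w',round(s['gripper_width'],3),'j',np.round(s['q'],2)); return s
E
python3 - <<'E'
from h import *
st()
Z=dict(joint_front=.018,joint_fork=.018,joint_left_end=.018,joint_right_end=.018,joint_stem=.018,disc_orange=.018,disc_green=.018,strip=0,tin1=.018,tin2=.018,tin3=.018,stylus=.004,stand=0,dimmer_base=0,dimmer_tip=.08,egg_cup=0,magnifier=0,hearing_case=0)
for n in ['scene','side','wrist']:
    c=cam(n,n+'0'); print(n,np.round(c['extrinsics'],3).tolist(),np.round(c['intrinsics'],0).tolist(),c['D'])
    for k,z in Z.items():
        for r in bot.place_of(k,n)[:2]:
            px=np.array(r['location'])*[512,384]
            print(k,round(r['conf'],2),px.round(0),hit(c,px,z).round(3))
E
```

```text
pics
t 0.0 p [0.1798 0.65   0.2303] q [-1.000e-04  1.345e-01  9.909e-01 -9.000e-04] F [ 0.1  0.1 -0.5] w 1.0 j [-1.41  0.48  0.02  1.56 -0.01  1.11 -0.08]
scene [[-0.552, -0.609, 0.57, 1.239], [0.834, -0.387, 0.394, 0.412], [-0.019, 0.692, 0.721, 0.873], [0.0, 0.0, 0.0, 1.0]] [[492.0, 0.0, 256.0], [0.0, 492.0, 196.0], [0.0, 0.0, 1.0]] [-0.19167436  0.          0.          0.          0.        ]
joint_front 0.77 [306. 190.] [0.48  0.036 0.018]
joint_front 0.68 [262. 200.] [ 0.567 -0.034  0.018]
joint_fork 0.87 [281. 215.] [0.584 0.028 0.018]
joint_fork 0.27 [179. 143.] [ 0.509 -0.343  0.018]
joint_left_end 0.61 [315. 234.] [0.592 0.122 0.018]
joint_right_end 0.87 [250. 193.] [ 0.562 -0.073  0.018]
joint_right_end 0.64 [315. 235.] [0.592 0.123 0.018]
joint_stem 0.89 [293. 200.] [0.528 0.027 0.018]
joint_stem 0.39 [177. 142.] [ 0.51  -0.349  0.018]
disc_orange 0.6 [244. 188.] [ 0.557 -0.094  0.018]
disc_green 0.49 [320. 236.] [0.591 0.134 0.018]
strip 0.65 [394. 249.] [0.522 0.288 0.   ]
strip 0.33 [306. 188.] [0.458 0.025 0.   ]
tin1 0.86 [260. 196.] [ 0.558 -0.048  0.018]
tin1 0.26 [
[... 1835 characters left out ...]
1  0.   ]
dimmer_base 0.57 [281. 342.] [ 0.611 -0.29   0.   ]
dimmer_base 0.38 [252. 222.] [ 0.567 -0.008  0.   ]
dimmer_tip 0.77 [263. 303.] [ 0.583 -0.273  0.08 ]
dimmer_tip 0.23 [323. 203.] [ 0.706 -0.045  0.08 ]
egg_cup 0.56 [320. 201.] [0.726 0.064 0.   ]
egg_cup 0.51 [177. 327.] [ 0.443 -0.26   0.   ]
magnifier 0.48 [236. 205.] [0.531 0.054 0.   ]
hearing_case 0.94 [314. 173.] [0.729 0.181 0.   ]
hearing_case 0.23 [279. 340.] [ 0.607 -0.287  0.   ]
wrist [[0.267, -0.924, -0.274, 0.11], [0.964, 0.256, 0.076, 0.671], [-0.0, -0.285, 0.959, 0.375], [0.0, 0.0, 0.0, 1.0]] [[307.0, 0.0, 255.0], [0.0, 307.0, 185.0], [0.0, 0.0, 1.0]] [-0.01023907  0.          0.          0.          0.        ]
```

Run:
```python
import cv2
for n in ['scene','side']:
    a=cv2.imread(f'pics/{n}0.png'); cv2.imwrite(f'pics/{n}0b.png',cv2.resize(a,(800,600),interpolation=cv2.INTER_CUBIC))
```

```text
(no output)
```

View pics/scene0b.png

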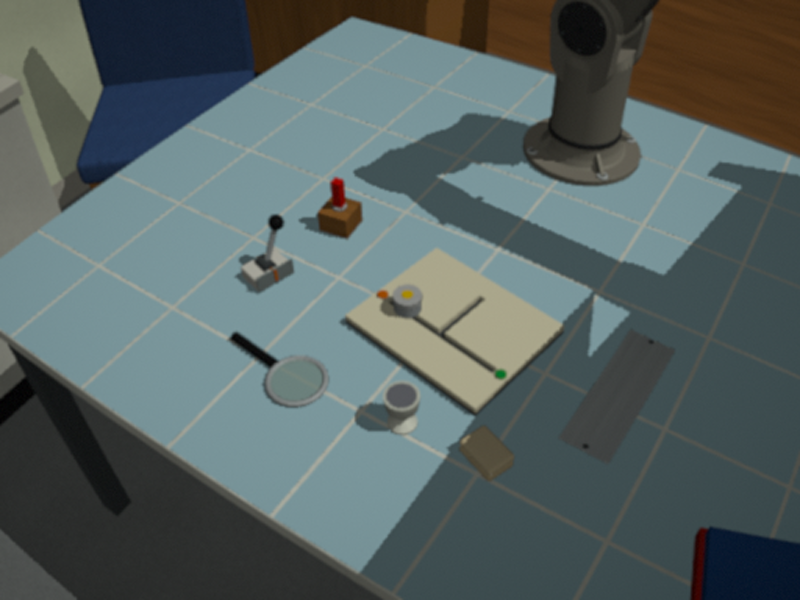

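View pics/side0b.png

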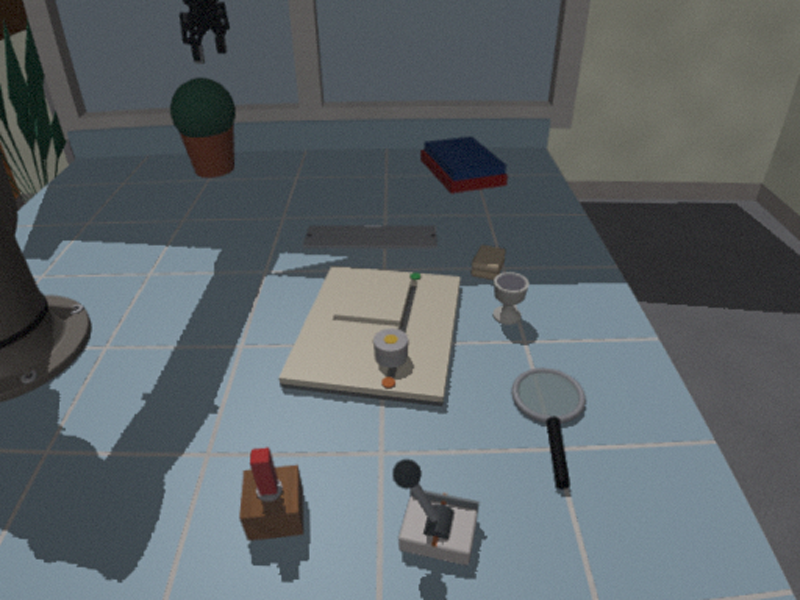

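>>> step_arm --pt "0.03 -0.035 0.01 0 0 1 -1" --pt "0.06 -0.07 0.02 0 0 2 -1" --pt "0.09 -0.1 0.03 0 0 3 -1" --pt "0.12 -0.13 0.04 0 0 4 -1" --pt "0.15 -0.16 0.05 0 0 5 -1" --pt "0.18 -0.19 0.06 0 0 6 -1" --pt "0.21 -0.22 0.06 0 0 6 -1" --pt "0.24 -0.25 0.06 0 0 6 -1" --pt "0.27 -0.28 0.06 0 0 6 -1" --pt "0.29 -0.31 0.06 0 0 6 -1"

```text
t: 3.68
eef_pos: [0.4625, 0.351, 0.2917]
tool_rot: [0.0, 0.082, 0.997, 0.001]
contact_force: [0.9, 0.4, 0.6]
gripper_width: 1.001
```

>>> step_arm --pt "0.01 -0.03 0 0 0 0 -1" --pt "0.01 -0.065 0 0 0 0 -1" --pt "0.01 -0.1 0 0 0 0 -1" --pt "0.01 -0.14 0 0 0 0 -1" --pt "0.01 -0.18 0 0 0 0 -1" --pt "0.01 -0.22 0 0 0 0 -1" --pt "0.01 -0.26 0 0 0 0 -1" --pt "0.01 -0.3 0 0 0 0 -1" --pt "0.01 -0.33 0 0 0 0 -1" --pt "0.01 -0.34 0 0 0 0 -1"

```text
t: 4.52
eef_pos: [0.4705, 0.0068, 0.2917]
tool_rot: [0.0, 0.086, 0.996, -0.0]
contact_force: [-0.6, 0.0, 0.2]
gripper_width: 1.0
```

>>> step_arm --pt "0 0 0 0 0 0 -1" --pt "0 0 0 0 0 0 -1"

```text
t: 4.68
eef_pos: [0.471, 0.0129, 0.2914]
tool_rot: [0.0, 0.083, 0.997, 0.0]
contact_force: [-0.0, 1.1, -0.9]
gripper_width: 0.998
```

Run:
```python
from h import *
st()
c=cam('wrist','w1'); print(np.round(c['extrinsics'],3).tolist())
Z=dict(joint_front=.018,joint_fork=.018,joint_left_end=.018,joint_right_end=.018,disc_orange=.018,disc_green=.018,tin3=.018,strip=0,stand=0,stylus=.004,dimmer_base=0,dimmer_tip=.08)
for k,z in Z.items():
    for r in bot.place_of(k,'wrist')[:2]:
        px=np.array(r['location'])*[512,384]
        print(k,round(r['conf'],2),px.round(0),hit(c,px,z).round(4))
```

```text
t 4.68 p [0.471  0.0129 0.2914] q [2.000e-04 8.260e-02 9.966e-01 4.000e-04] F [-0.   1.1 -0.9] w 0.998 j [-0.51  0.07  0.37  1.97 -0.03  1.11  1.28]
[[0.165, -0.945, -0.281, 0.4], [0.986, 0.158, 0.046, 0.026], [0.001, -0.285, 0.959, 0.435], [0.0, 0.0, 0.0, 1.0]]
joint_front 0.58 [277. 155.] [0.4844 0.042  0.018 ]
joint_fork 0.94 [274. 218.] [0.5767 0.0247 0.018 ]
joint_fork 0.72 [193. 222.] [ 0.5621 -0.0945  0.018 ]
joint_left_end 0.84 [342. 220.] [0.5963 0.1223 0.018 ]
joint_right_end 0.65 [204. 219.] [ 0.5617 -0.0769  0.018 ]
joint_right_end 0.28 [457. 149.] [0.5171 0.2876 0.018 ]
disc_orange 0.44 [192. 219.] [ 0.5583 -0.0948  0.018 ]
disc_green 0.43 [354. 222.] [0.602  0.1392 0.018 ]
tin3 0.84 [223. 216.] [ 0.5604 -0.0489  0.018 ]
strip 0.96 [457. 150.] [0.5232 0.2985 0.    ]
stand 0.84 [ 60. 160.] [ 0.4438 -0.2676  0.    ]
stylus 0.85 [ 62. 157.] [ 0.439  -0.2607  0.004 ]
dimmer_base 0.92 [ 80. 260.] [ 0.6039 -0.2916  0.    ]
dimmer_base 0.65 [308. 299.] [0.7358 0.0577 0.    ]
dimmer_tip 0.96 [ 40. 279.] [ 0.5855 -0.2959  0.08  ]
dimmer_tip 0.16 [205. 220.] [ 0.5384 -0.061   0.08  ]
```

View pics/w1.png

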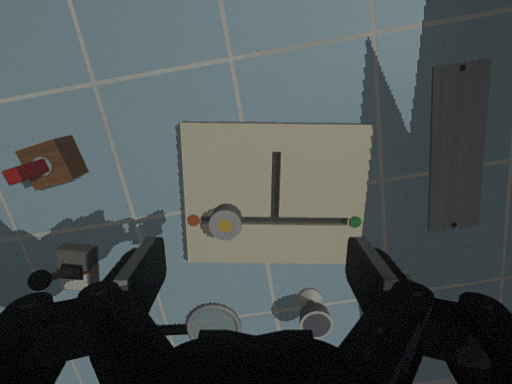

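```bash
cat > fit.py <<'E'
from h import *
from scipy.optimize import least_squares
def bedmask(img):
    hsv=cv2.cvtColor(img,cv2.COLOR_RGB2HSV)
    m=((hsv[...,0]>15)&(hsv[...,0]<38)&(hsv[...,1]>25)&(hsv[...,2]>120)).astype(np.uint8)
    m=cv2.morphologyEx(m,cv2.MORPH_CLOSE,np.ones((13,13)))
    n,l,s,_=cv2.connectedComponentsWithStats(m); k=1+np.argmax(s[1:,4]); return (l==k).astype(np.uint8),s[k]
def rectfit(c,m,z):
    cn=max(cv2.findContours(m,cv2.RETR_EXTERNAL,cv2.CHAIN_APPROX_NONE)[0],key=cv2.contourArea)[:,0].astype(float)
    P=np.array([hit(c,p,z)[:2] for p in cn]).astype(np.float32)
    return P
def fitrect(P,w,h,x0):
    def f(p):
        cx,cy,a=p; R=np.array([[np.cos(a),np.sin(a)],[-np.sin(a),np.cos(a)]])
        q=(P-[cx,cy])@R.T; q=np.abs(q)-[w/2,h/2]
        return np.where((q>0).all(1),np.hypot(*q.T),q.max(1))
    r=least_squares(f,x0,loss='soft_l1',f_scale=.0015); return r.x, np.median(np.abs(f(r.x)))
E
python3 - <<'E'
from fit import *
for n in ['wrist','scene','side']:
    c=cam(n); m,s=bedmask(c['color']); print(n,s)
    P=rectfit(c,m,.018); x,e=fitrect(P,.21,.26,[.55,.03,-.16]); print(x.round(4),np.degrees(x[2]).round(2),e.round(5))
    # discs
    hsv=cv2.cvtColor(c['color'],cv2.COLOR_RGB2HSV)
    R=np.array([[np.cos(x[2]),-np.sin(x[2])],[np.sin(x[2]),np.cos(x[2])]])
    for nm,lo,hi,z,b in [('green',45,85,.021,(.035,.118)),('orange',5,15,.021,(.035,-.118)),('yellow',20,30,.048,None)]:
        mm=((hsv[...,0]>=lo)&(hsv[...,0]<=hi)&(hsv[...,1]>150)&(hsv[...,2]>60)).astype(np.uint8)
        k,l,s,ce=cv2.connectedComponentsWithStats(mm)
        for i in range(1,k):
            if s[i,4]>8: print(nm,s[i,4],ce[i].round(1),hit(c,ce[i],z).round(4))
        if b: print('   expected',(x[:2]+R@b).round(4))
E
```

```text
wrist [  181   123   192   141 24171]
[ 0.5451  0.0295 -0.1766] -10.12 0.00114
   expected [0.6002 0.1395]
orange 79 [193.5 220.1] [ 0.5586 -0.0927  0.021 ]
orange 18 [ 93.  271.9] [ 0.6174 -0.2646  0.021 ]
   expected [ 0.5588 -0.0928]
yellow 79 [225.1 225.2] [ 0.5627 -0.044   0.048 ]
scene [ 222  159  138  103 7162]
[ 0.5447  0.0303 -0.1733] -9.93 0.00142
green 19 [320.  239.2] [0.6001 0.1397 0.021 ]
   expected [0.5995 0.1405]
orange 231 [280.5  11.3] [-0.3245 -0.5274  0.021 ]
orange 1155 [343.8  20.6] [-0.3872 -0.2828  0.021 ]
orange 8106 [464.2  40.8] [-0.514   0.1575  0.021 ]
orange 9 [205.6 135.6] [ 0.4481 -0.2975  0.021 ]
orange 10 [176.2 175.8] [ 0.6148 -0.2627  0.021 ]
orange 24 [244.6 188. ] [ 0.5579 -0.0918  0.021 ]
   expected [ 0.5588 -0.0919]
yellow 26 [260.3 187.9] [ 0.5594 -0.0447  0.048 ]
side [ 179  171  115   83 6699]
[ 0.5459  0.0279 -0.1769] -10.14 0.00205
   expected [0.6012 0.1379]
orange 16 [  6.6 127.1] [-0.2636  0.4606  0.021 ]
orange 35 [248.1 244.3] [ 0.5592 -0.095   0.021 ]
   expected [ 0.5596 -0.0944]
yellow 25 [249.9 216.6] [ 0.5631 -0.0441  0.048 ]
```

>>> step_arm --pt "0.02 -0.01 -0.02 0 0 0 -1" --pt "0.05 -0.03 -0.05 0 0 0 -1" --pt "0.08 -0.05 -0.08 0 0 0 -1" --pt "0.091 -0.057 -0.115 0 0 0 -1" --pt "0.091 -0.057 -0.15 0 0 0 -1" --pt "0.091 -0.057 -0.18 0 0 0 -1" --pt "0.091 -0.057 -0.2 0 0 0 -1" --pt "0.091 -0.057 -0.2 0 0 0 -1" --pt "0.091 -0.057 -0.2 0 0 0 -1"

```text
t: 6.23
eef_pos: [0.5614, -0.045, 0.0907]
tool_rot: [-0.001, 0.083, 0.997, -0.0]
contact_force: [0.8, -0.6, 1.1]
gripper_width: 1.003
```

Run:
```python
from fit import *
st()
c=cam('wrist','w2'); 
hsv=cv2.cvtColor(c['color'],cv2.COLOR_RGB2HSV)
mm=((hsv[...,0]>=20)&(hsv[...,0]<=30)&(hsv[...,1]>150)&(hsv[...,2]>60)).astype(np.uint8)
k,l,s,ce=cv2.connectedComponentsWithStats(mm)
for i in range(1,k):
    if s[i,4]>8: print(s[i,4],ce[i].round(1),hit(c,ce[i],.048).round(4))
c=cam('side')
```

```text
t 6.23 p [ 0.5614 -0.045   0.0907] q [-1.100e-03  8.260e-02  9.966e-01 -3.000e-04] F [ 0.8 -0.6  1.1] w 1.003 j [-0.31  0.49  0.36  1.96 -0.25  0.73  1.61]
491 [255.6 212.2] [ 0.5629 -0.044   0.048 ]
```

View pics/w2.png

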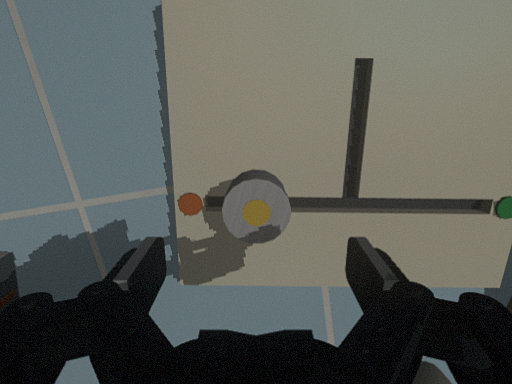

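>>> step_arm --pt "0.001 0.001 -0.02 0 0 0 -1" --pt "0.001 0.001 -0.04 0 0 0 -1" --pt "0.001 0.001 -0.06 0 0 0 -1" --pt "0.001 0.001 -0.0715 0 0 0 -1" --pt "0.001 0.001 -0.0715 0 0 0 -1" --pt "0.001 0.001 -0.0715 0 0 0 -1"

```text
t: 6.83
eef_pos: [0.5636, -0.0438, 0.0207]
tool_rot: [0.001, 0.082, 0.997, 0.0]
contact_force: [1.1, 0.1, -0.1]
gripper_width: 1.002
```

>>> step_arm --pt "0 0 0 0 0 0 0" --pt "0 0 0 0 0 0 0.3" --pt "0 0 0 0 0 0 1" --pt "0 0 0 0 0 0 1" --pt "0 0 0 0 0 0 1" --pt "0 0 0 0 0 0 1" --pt "0 0 0 0 0 0 1" --pt "0 0 0 0 0 0 1" --force 30

```text
t: 7.5
eef_pos: [0.5636, -0.0438, 0.0209]
tool_rot: [0.001, 0.083, 0.997, 0.0]
contact_force: [-2.1, 0.1, 7.2]
gripper_width: 0.502
```

>>> step_arm --pt "0 0 0.01 0 0 0 1" --pt "0 0 0.03 0 0 0 1" --pt "0 0 0.06 0 0 0 1" --pt "0 0 0.09 0 0 0 1" --pt "0 0 0.11 0 0 0 1" --pt "0 0 0.11 0 0 0 1"

```text
t: 8.0
eef_pos: [0.5658, -0.0442, 0.1348]
tool_rot: [0.004, 0.083, 0.997, 0.001]
contact_force: [0.4, -0.5, -1.6]
gripper_width: 0.505
```

Run:
```python
from fit import *
st()
c=cam('side','s3')
for n in ['scene','side']:
    c=cam(n); i=c['color']
    px=proj(c,[[.522,.298,.004]])[0]; print(n,px.round(1))
    x,y=px.astype(int); cr=i[y-50:y+50,x-65:x+65]; cv2.imwrite(f'pics/{n}_strip.png',cv2.resize(cr[:,:,::-1],None,fx=4,fy=4,interpolation=cv2.INTER_CUBIC))
```

```text
t 8.0 p [ 0.5658 -0.0442  0.1348] q [3.900e-03 8.270e-02 9.966e-01 6.000e-04] F [ 0.4 -0.5 -1.6] w 0.505 j [-0.34  0.43  0.39  1.93 -0.22  0.81  1.58]
scene [397.8 250.2]
side [235.9 149.8]
```

View pics/s3.png

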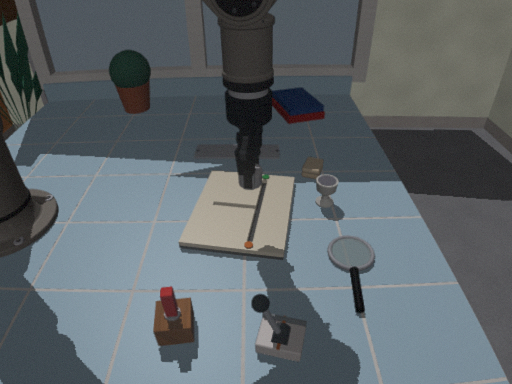

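View pics/scene_strip.png

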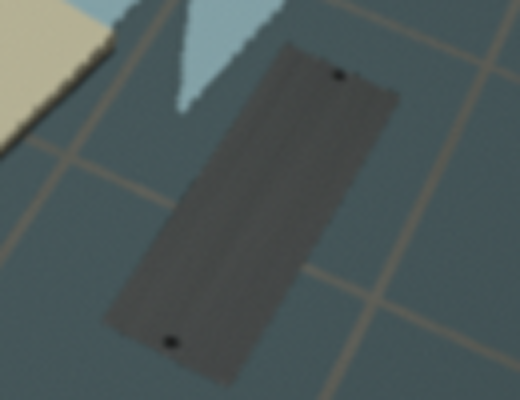

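View pics/side_strip.png

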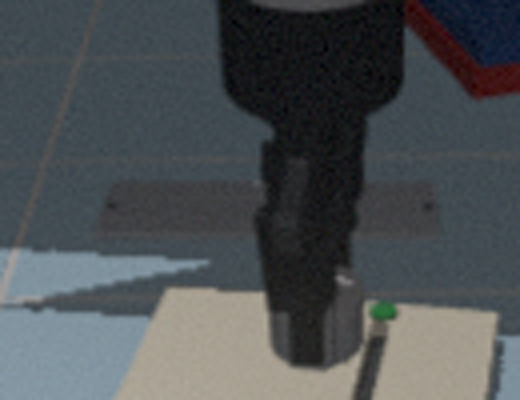

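Run:
```python
from fit import *
c=cam('scene')
C=[hit(c,(332+u/4,200+v/4),.004)[:2] for u,v in [(288,42),(400,95),(232,382),(105,318)]]
C=np.array(C);print(C.round(4),C.mean(0).round(4))
```

```text
[[0.4013 0.2646]
 [0.4047 0.3383]
 [0.6417 0.3308]
 [0.6405 0.2561]] [0.522  0.2974]
```

>>> step_arm --pt "-0.01 0.03 0.03 0 0 0 1" --pt "-0.02 0.06 0.06 0 0 0 1" --pt "-0.03 0.1 0.06 0 0 0 1" --pt "-0.04 0.14 0.06 0 0 0 1" --pt "-0.04 0.18 0.06 0 0 0 1" --pt "-0.04 0.22 0.06 0 0 0 1" --pt "-0.04 0.26 0.06 0 0 0 1" --pt "-0.04 0.3 0.06 0 0 0 1" --pt "-0.041 0.33 0.06 0 0 0 1" --pt "-0.041 0.342 0.06 0 0 0 1"

```text
t: 9.03
eef_pos: [0.5195, 0.3042, 0.1878]
tool_rot: [-0.001, 0.079, 0.997, 0.0]
contact_force: [-0.4, 0.8, -0.8]
gripper_width: 0.502
```

>>> step_arm --pt "0 0 0 0 0 0 1" --pt "0 0 0 0 0 0 1" --pt "0 0 0 0 0 0 1"

```text
t: 9.28
eef_pos: [0.5219, 0.2959, 0.1888]
tool_rot: [-0.001, 0.084, 0.997, -0.001]
contact_force: [0.9, -0.5, -0.6]
gripper_width: 0.505
```

Run:
```python
from fit import *
st()
c=cam('side','s4');c=cam('wrist','w4')
```

```text
t 9.28 p [0.5219 0.2959 0.1888] q [-6.000e-04  8.350e-02  9.965e-01 -1.100e-03] F [ 0.9 -0.5 -0.6] w 0.505 j [-0.86  0.41  0.32  1.8  -0.15  0.96  0.92]
```

View pics/w4.png

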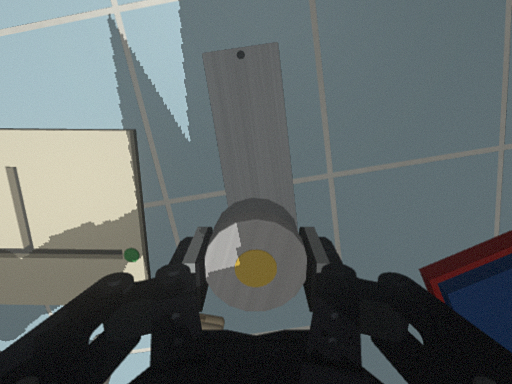

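>>> step_arm --pt "0 0.001 -0.03 0 0 0 1" --pt "0 0.001 -0.07 0 0 0 1" --pt "0 0.001 -0.11 0 0 0 1" --pt "0 0.001 -0.14 0 0 0 1" --pt "0 0.001 -0.16 0 0 0 1" --pt "0 0.001 -0.173 0 0 0 1" --pt "0 0.001 -0.178 0 0 0 1" --pt "0 0.001 -0.181 0 0 0 1" --pt "0 0.001 -0.181 0 0 0 1" --pt "0 0.001 -0.181 0 0 0 1"

```text
t: 10.22
eef_pos: [0.523, 0.2996, 0.0101]
tool_rot: [0.001, 0.083, 0.997, 0.001]
contact_force: [0.2, -0.6, -0.2]
gripper_width: 0.504
```

>>> step_arm --pt "0 0 0 0 0 0 -0.1" --pt "0 0 0 0 0 0 -0.3" --pt "0 0 0 0 0 0 -0.6" --pt "0 0 0 0 0 0 -1" --pt "0 0 0 0 0 0 -1" --pt "0 0 0 0 0 0 -1" --pt "0 0 0.01 0 0 0 -1" --pt "0 0 0.04 0 0 0 -1" --pt "0 0 0.08 0 0 0 -1" --pt "0 0 0.11 0 0 0 -1"

```text
t: 11.05
eef_pos: [0.5223, 0.2991, 0.1215]
tool_rot: [0.0, 0.083, 0.997, 0.0]
contact_force: [1.0, 0.8, 0.4]
gripper_width: 0.999
```

Run:
```python
from fit import *
st()
c=cam('wrist','w5')
```

```text
t 11.05 p [0.5223 0.2991 0.1215] q [4.000e-04 8.270e-02 9.966e-01 2.000e-04] F [1.  0.8 0.4] w 0.999 j [-0.85  0.49  0.29  1.85 -0.19  0.83  0.95]
```

View pics/w5.png

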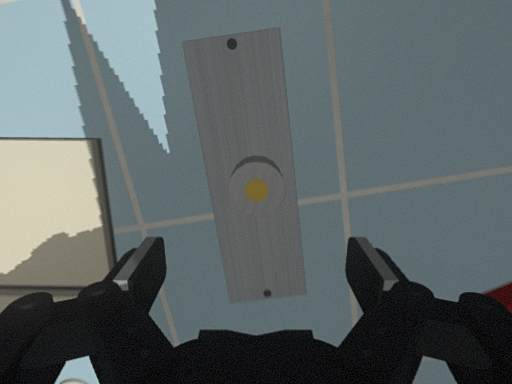

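>>> step_arm --pt "0 -0.01 0.04 0 0 0 -1" --pt "0 -0.03 0.08 0 0 0 -1" --pt "0 -0.06 0.12 0 0 0 -1" --pt "0 -0.1 0.16 0 0 0 -1" --pt "0 -0.14 0.17 0 0 0 -1" --pt "0 -0.18 0.18 0 0 0 -1" --pt "0 -0.22 0.18 0 0 0 -1" --pt "0 -0.26 0.18 0 0 0 -1" --pt "0 -0.3 0.18 0 0 0 -1" --pt "0 -0.34 0.18 0 0 0 -1"

```text
t: 11.93
eef_pos: [0.5214, -0.028, 0.2997]
tool_rot: [0.001, 0.082, 0.997, 0.001]
contact_force: [0.5, 0.0, 0.1]
gripper_width: 0.999
```

>>> step_arm --pt "0 -0.04 0 0 0 0 -1" --pt "0 -0.08 0 0 0 0 -1" --pt "0 -0.12 0 0 0 0 -1" --pt "0 -0.15 0 0 0 0 -1" --pt "0 -0.17 0 0 0 0 -1" --pt "0 -0.17 0 0 0 0 -1" --pt "0 -0.17 0 0 0 0 -1"

```text
t: 12.52
eef_pos: [0.5213, -0.1972, 0.299]
tool_rot: [0.0, 0.084, 0.996, 0.0]
contact_force: [0.2, 0.6, -0.2]
gripper_width: 1.0
```

Run:
```python
from fit import *
st()
Z=dict(stand=0,stylus=.004,dimmer_base=0,dimmer_tip=.08)
O={}
for n in ['wrist','scene','side']:
    c=cam(n,n+'6')
    for k,z in Z.items():
        for r in bot.place_of(k,n)[:1]:
            px=np.array(r['location'])*[512,384]; O.setdefault(k,[]).append((c,px))
            print(n,k,round(r['conf'],2),px.round(0),hit(c,px,z).round(4))
for k in O: print(k,tri(O[k]).round(4))
```

```text
t 12.52 p [ 0.5213 -0.1972  0.299 ] q [1.000e-04 8.400e-02 9.965e-01 0.000e+00] F [ 0.2  0.6 -0.2] w 1.0 j [-0.26  0.25  0.61  1.79 -0.15  1.15  1.81]
wrist stand 0.71 [199.  99.] [ 0.4435 -0.2622  0.    ]
wrist stylus 0.82 [199.  94.] [ 0.4376 -0.2606  0.004 ]
wrist dimmer_base 0.95 [203. 208.] [ 0.6028 -0.291   0.    ]
scene stand 0.91 [221. 145.] [ 0.4392 -0.2513  0.    ]
scene stylus 0.7 [219. 144.] [ 0.4417 -0.2589  0.004 ]
scene dimmer_base 0.67 [175. 174.] [ 0.5968 -0.2856  0.    ]
scene dimmer_tip 0.64 [176. 144.] [ 0.5683 -0.2907  0.08  ]
side stand 0.57 [175. 329.] [ 0.4399 -0.2647  0.    ]
side stylus 0.96 [177. 327.] [ 0.4446 -0.2633  0.004 ]
side dimmer_base 0.79 [284. 343.] [ 0.616  -0.2917  0.    ]
side dimmer_tip 0.88 [263. 302.] [ 0.5827 -0.2716  0.08  ]
stand [ 0.4388 -0.2597 -0.0051]
stylus [ 0.4402 -0.2609  0.0008]
dimmer_base [ 0.6057 -0.2889  0.0009]
dimmer_tip [ 0.581  -0.2796  0.0928]
```

View pics/wrist6.png

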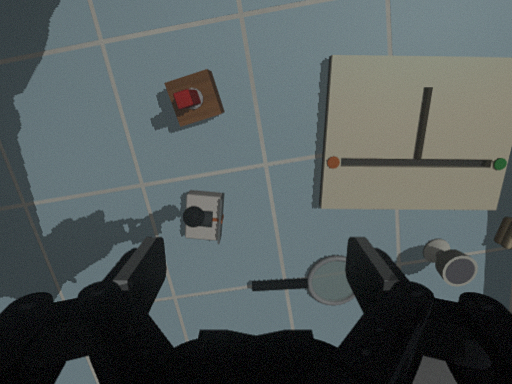

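Run:
```python
from fit import *
for n,s in [('wrist6',5),('side6',5),('scene6',5)]:
    i=cv2.imread(f'pics/{n}.png'); 
    x,y={'wrist6':(205,215),'side6':(275,325),'scene6':(175,160)}[n]
    cr=i[max(0,y-45):y+45,x-50:x+50]; print(n,max(0,y-45),x-50); cv2.imwrite(f'pics/{n}_d.png',cv2.resize(cr,None,fx=5,fy=5,interpolation=cv2.INTER_CUBIC))
a=[cv2.imread(f'pics/{n}_d.png') for n in ['wrist6','side6','scene6']]
```

```text
wrist6 170 155
side6 280 225
scene6 115 125
```

View pics/wrist6_d.png

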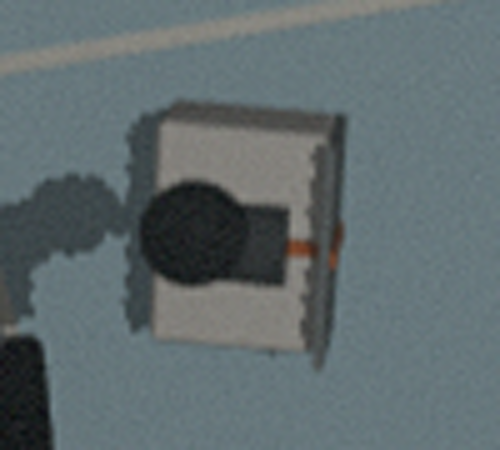

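View pics/side6_d.png

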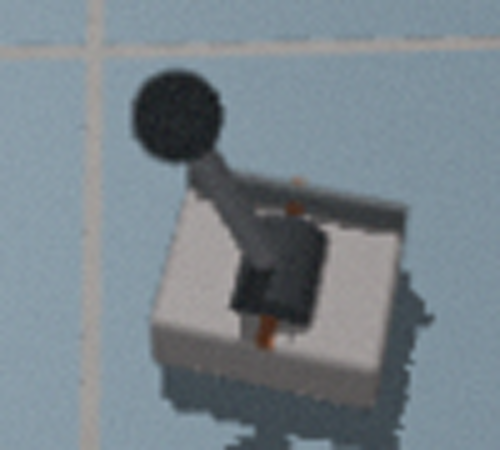

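View pics/scene6_d.png

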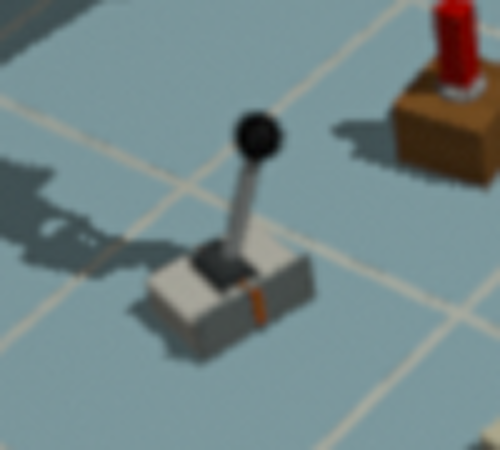

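```bash
cat >> h.py <<'E'
def load(n):
    import pickle; return pickle.load(open(n,'rb'))
E
python3 - <<'E'
from fit import *
C={n:cam(n) for n in ['wrist','side','scene']}
off={'wrist':(155,170),'side':(225,280),'scene':(125,115)}
kn={'wrist':(193,233),'side':(177,115),'scene':(258,136)}
f=lambda n,p:(off[n][0]+p[0]/5,off[n][1]+p[1]/5)
obs=[(C[n],f(n,kn[n])) for n in C]
K=tri(obs);print('knob',K.round(4),[np.round(proj(c,K)[0]-p,1) for c,p in obs])
top={'wrist':[(162,120),(330,132),(305,350),(153,338)],'side':[(152,325),(380,372),(405,232),(200,185)],'scene':[(150,285),(200,322),(313,262),(265,222)]}
for n in top:
    P=np.array([hit(C[n],f(n,p),.025)[:2] for p in top[n]]); x,e=None,None
    d=np.linalg.norm(P-np.roll(P,-1,0),axis=1)
    print(n,P.round(4).tolist(),P.mean(0).round(4),d.round(3))
E
```

```text
knob [ 0.5782 -0.2814  0.0953] [array([-0.8, -0.9]), array([-0.4, -1.4]), array([-0.6,  0.6])]
wrist [[0.5701, -0.3015], [0.5816, -0.2548], [0.6479, -0.2757], [0.6366, -0.3197]] [ 0.609  -0.2879] [0.048 0.069 0.045 0.069]
side [[0.5707, -0.3083], [0.6366, -0.3251], [0.6493, -0.2792], [0.5865, -0.2605]] [ 0.6108 -0.2933] [0.068 0.048 0.066 0.05 ]
scene [[0.6361, -0.3151], [0.6429, -0.2752], [0.5781, -0.2546], [0.5676, -0.2956]] [ 0.6062 -0.2851] [0.04  0.068 0.042 0.071]
```

>>> step_arm --pt "0.006 -0.01 0 0 0 -7 -1" --pt "0.012 -0.02 0 0 0 -14 -1" --pt "0.018 -0.03 0 0 0 -21 -1" --pt "0.024 -0.04 0 0 0 -28 -1" --pt "0.03 -0.05 0 0 0 -35 -1" --pt "0.036 -0.06 0 0 0 -42 -1" --pt "0.042 -0.07 0 0 0 -49 -1" --pt "0.05 -0.08 0 0 0 -56 -1" --pt "0.057 -0.084 0 0 0 -63 -1" --pt "0.057 -0.084 0 0 0 -70 -1"

```text
t: 14.25
eef_pos: [0.5798, -0.2808, 0.2985]
tool_rot: [0.0, 0.642, 0.767, -0.0]
contact_force: [0.2, -0.1, 0.6]
gripper_width: 0.997
```

>>> step_arm --pt "0 0 -0.01 0 0 -7 -1" --pt "0 0 -0.03 0 0 -14 -1" --pt "0 0 -0.06 0 0 -21 -1" --pt "0 0 -0.09 0 0 -26.7 -1" --pt "0 0 -0.11 0 0 -26.7 -1" --pt "0 0 -0.12 0 0 -26.7 -1" --pt "0 0 -0.12 0 0 -26.7 -1"

```text
t: 14.83
eef_pos: [0.5779, -0.2789, 0.1764]
tool_rot: [-0.002, 0.799, 0.601, -0.001]
contact_force: [-0.1, -0.2, 0.4]
gripper_width: 0.999
```

Run:
```python
from fit import *
s=st()
from scipy.spatial.transform import Rotation as R
w,x,y,z=s['tool_rot'];M=R.from_quat([x,y,z,w]).as_matrix();print(M.round(3).tolist())
c=cam('side','s7');c=cam('wrist','w7');c=cam('scene','c7')
```

```text
t 14.83 p [ 0.5779 -0.2789  0.1764] q [-0.0017  0.7992  0.6011 -0.0011] F [-0.1 -0.2  0.4] w 0.999 j [-0.25  0.64  0.9   1.73 -0.56  1.06  0.56]
[[0.277, 0.961, -0.004], [0.961, -0.277, 0.001], [0.0, -0.004, -1.0]]
```

View pics/s7.png

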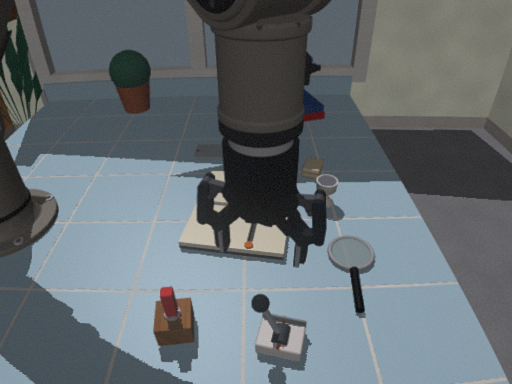

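View pics/w7.png

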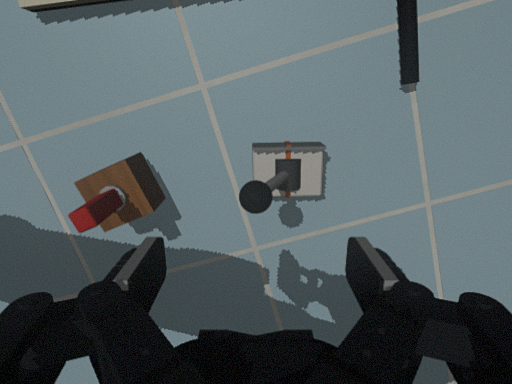

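>>> step_arm --pt "0 -0.002 -0.02 0 0 0 -1" --pt "0 -0.002 -0.05 0 0 0 -1" --pt "0 -0.002 -0.08 0 0 0 -1" --pt "0 -0.002 -0.1 0 0 0 -1" --pt "0 -0.002 -0.1 0 0 0 0" --pt "0 -0.002 -0.1 0 0 0 0.5" --pt "0 -0.002 -0.1 0 0 0 1" --pt "0 -0.002 -0.1 0 0 0 1" --pt "0 -0.002 -0.1 0 0 0 1" --pt "0 -0.002 -0.1 0 0 0 1" --force 20

```text
t: 15.82
eef_pos: [0.5798, -0.2825, 0.0806]
tool_rot: [0.001, 0.799, 0.601, 0.001]
contact_force: [-1.6, 1.5, 7.0]
gripper_width: 0.287
```

Run:
```python
from fit import *
s=st()
c=cam('wrist','w8');c=cam('side','s8')
```

```text
t 15.82 p [ 0.5798 -0.2825  0.0806] q [0.0011 0.7995 0.6007 0.0008] F [-1.6  1.5  7. ] w 0.287 j [-0.18  0.74  0.8   1.79 -0.67  0.9   0.64]
```

View pics/w8.png

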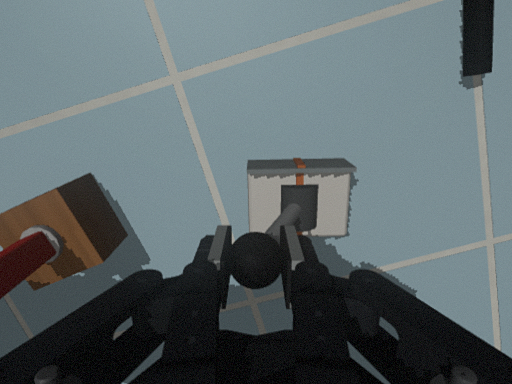

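>>> step_arm --pt "0.003 -0.001 0.001 0 0 0 1" --pt "0.007 -0.002 0.003 0 0 0 1" --pt "0.012 -0.0035 0.004 0 0 0 1" --pt "0.017 -0.005 0.006 0 0 0 1" --pt "0.022 -0.0065 0.007 0 0 0 1" --pt "0.026 -0.0075 0.007 0 0 0 1" --pt "0.029 -0.0085 0.007 0 0 0 1" --pt "0.029 -0.0085 0.007 0 0 0 1" --pt "0.029 -0.0085 0.007 0 0 0 1"

```text
t: 16.67
eef_pos: [0.608, -0.2903, 0.0857]
tool_rot: [0.0, 0.799, 0.601, 0.0]
contact_force: [-2.6, 1.8, 1.0]
gripper_width: 0.284
```

>>> step_arm --pt "0 0 0 0 0 0 0.2" --pt "0 0 0 0 0 0 -0.2" --pt "0 0 0 0 0 0 -0.6" --pt "0 0 0 0 0 0 -1" --pt "0 0 0 0 0 0 -1" --pt "0 0 0.03 0 0 0 -1" --pt "0 0 0.06 0 0 0 -1" --pt "0 0 0.1 0 0 0 -1" --pt "0 0 0.12 0 0 0 -1" --pt "0 0 0.12 0 0 0 -1"

```text
t: 17.5
eef_pos: [0.6101, -0.2927, 0.2115]
tool_rot: [0.004, 0.8, 0.601, 0.002]
contact_force: [1.1, -1.5, 0.0]
gripper_width: 1.0
```

Run:
```python
from fit import *
s=st()
for n in ['wrist','side','scene']:
    c=cam(n,n+'9'); q=proj(c,[[.609,-.289,.05]])[0].astype(int); x,y=max(50,q[0]),max(45,q[1])
    i=c['color'][y-45:y+45,x-50:x+50,::-1]; print(n,x-50,y-45); cv2.imwrite(f'pics/{n}9d.png',cv2.resize(i,None,fx=5,fy=5,interpolation=cv2.INTER_CUBIC))
a=[cv2.imread(f'pics/{n}9d.png') for n in ['wrist','side','scene']]
b=[cv2.resize(x,(400,360)) for x in a[:2]]
cv2.imwrite('pics/d9.png',np.hstack(b))
```

```text
t 17.5 p [ 0.6101 -0.2927  0.2115] q [0.004  0.7996 0.6005 0.0021] F [ 1.1 -1.5  0. ] w 1.0 j [-0.23  0.65  0.91  1.62 -0.55  1.14  0.53]
wrist 201 120
side 231 278
scene 118 117
```

View pics/d9.png

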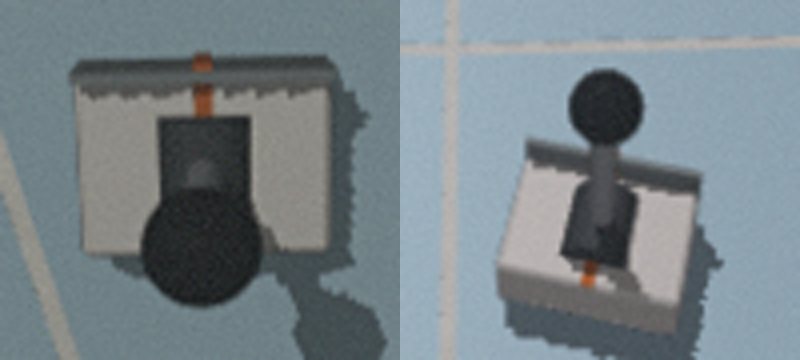

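View pics/scene9d.png

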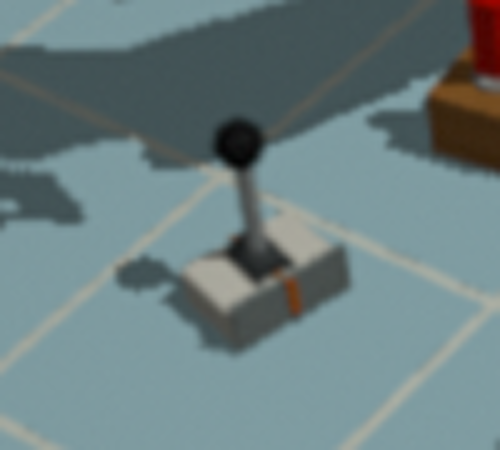

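Run:
```python
from fit import *
C={n:cam(n) for n in ['wrist','side','scene']}
kn={'wrist':(201+201.5/4,120+247/4),'side':(231+(606-400)/4,278+107/4),'scene':(118+239/5,117+143/5)}
obs=[(C[n],kn[n]) for n in C]; K=tri(obs); print(K.round(4),[np.round(proj(c,K)[0]-p,1) for c,p in obs])
top={'wrist':[(201+78/4,120+84/4),(201+331/4,120+84/4),(201+327/4,120+247/4),(201+84/4,120+252/4)],
'side':[(231+(x-400)/4,278+y/4) for x,y in [(500,267),(680,303),(700,183),(528,153)]],
'scene':[(118+x/5,117+y/5) for x,y in [(182,268),(235,312),(348,248),(295,210)]]}
a=np.radians(-16.3); ux=np.array([np.cos(a),np.sin(a)]);uy=np.array([-ux[1],ux[0]])
for n in top:
    P=np.array([hit(C[n],p,.025)[:2] for p in top[n]]); m=P.mean(0)
    k=hit(C[n],kn[n],.102)[:2]-m
    print(n,m.round(4),'knob rel x,y',(k@ux).round(4),(k@uy).round(4))
```

```text
[ 0.6067 -0.289   0.1008] [array([2.4, 2.4]), array([-1.8, -1.4]), array([0.1, 0.8])]
wrist [ 0.6054 -0.286 ] knob rel x,y 0.0 -0.0001
side [ 0.6104 -0.2914] knob rel x,y -0.0012 -0.0012
scene [ 0.6049 -0.2876] knob rel x,y 0.0013 -0.002
```

>>> step_arm --pt "-0.01 0.005 0.02 0 0 0 -1" --pt "-0.03 0.01 0.04 0 0 0 -1" --pt "-0.06 0.02 0.05 0 0 0 -1" --pt "-0.09 0.03 0.05 0 0 0 -1" --pt "-0.12 0.04 0.05 0 0 0 -1" --pt "-0.15 0.05 0.05 0 0 0 -1" --pt "-0.16 0.05 0.05 0 0 0 -1" --pt "-0.16 0.05 0.05 0 0 0 -1" --pt "-0.16 0.05 0.05 0 0 0 -1"

```text
t: 18.55
eef_pos: [0.4485, -0.2401, 0.2557]
tool_rot: [0.0, 0.799, 0.601, 0.001]
contact_force: [-0.0, 0.2, 0.1]
gripper_width: 1.002
```

Run:
```python
from fit import *
s=st()
for n in ['wrist','side','scene']:
    c=cam(n,n+'10'); q=proj(c,[[.441,-.261,.05]])[0].astype(int); x,y=max(50,q[0]),min(339,max(45,q[1]))
    i=c['color'][y-45:y+45,x-50:x+50,::-1]; print(n,x-50,y-45); cv2.imwrite(f'pics/{n}10d.png',cv2.resize(i,None,fx=6,fy=6,interpolation=cv2.INTER_CUBIC))
```

```text
t 18.55 p [ 0.4485 -0.2401  0.2557] q [1.000e-04 7.993e-01 6.009e-01 5.000e-04] F [-0.   0.2  0.1] w 1.002 j [-0.54  0.3   1.12  1.97 -0.31  1.06  0.43]
wrist 204 133
side 120 264
scene 166 85
```

View pics/wrist10d.png

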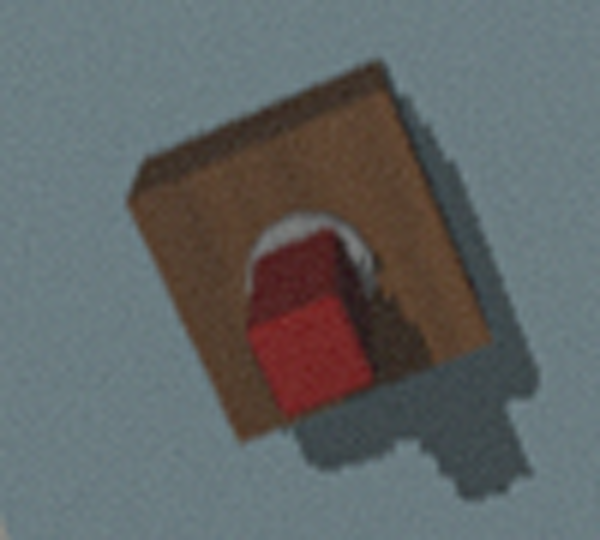

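View pics/side10d.png

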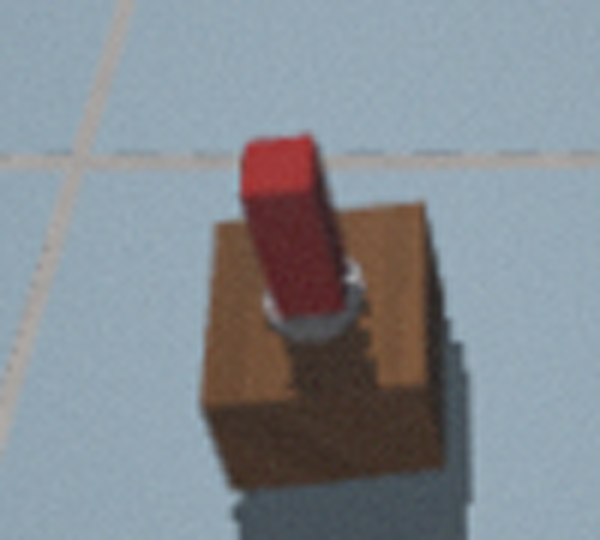

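View pics/scene10d.png

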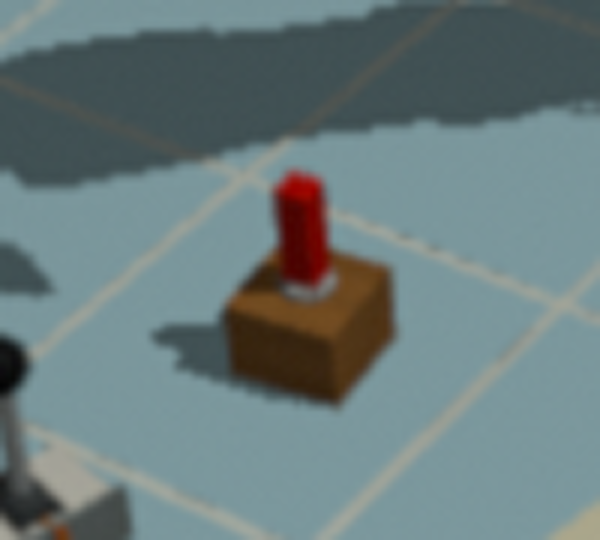

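Run:
```python
from fit import *
C={n:cam(n) for n in ['wrist','side','scene']}
off={'wrist':(204,133),'side':(120,264),'scene':(166,85)}
f=lambda n,p:(off[n][0]+p[0]/6,off[n][1]+p[1]/6)
S={'wrist':[(130,203),(385,88),(490,342),(240,440)],'side':[(217,225),(425,204),(428,385),(203,405)],'scene':[(228,312),(340,335),(392,268),(280,247)]}
H={'wrist':[(248,322),(338,293),(372,378),(292,417)],'side':[(248,142),(312,137),(318,187),(245,195)],'scene':[(276,188),(300,197),(324,183),(300,174)]}
for n in C:
  for nm,d,z in [('stand',S,.042),('handle',H,.099)]:
    P=np.array([hit(C[n],f(n,p),z)[:2] for p in d[n]]); e=np.roll(P,-1,0)-P
    an=np.degrees(np.arctan2(e[:,1],e[:,0]))%90
    print(n,nm,P.mean(0).round(4),np.linalg.norm(e,axis=1).round(3),an.round(1))
```

```text
wrist stand [ 0.4433 -0.2643] [0.055 0.056 0.055 0.055] [8.4 6.8 6.5 6.9]
wrist handle [ 0.4437 -0.2632] [0.016 0.016 0.015 0.019] [ 2.4  5.1 11.2  7.3]
side stand [ 0.4442 -0.2651] [0.055 0.055 0.056 0.054] [6.9 7.8 5.9 7.4]
side handle [ 0.4444 -0.265 ] [0.016 0.015 0.017 0.016] [ 5.4 14.7  7.6  8.1]
scene stand [ 0.4428 -0.258 ] [0.054 0.051 0.055 0.05 ] [14.6  9.1 15.4  9.8]
scene handle [ 0.4415 -0.2592] [0.013 0.014 0.013 0.014] [ 1.4 78.1  1.1 78.3]
```

>>> step_arm --pt "-0.002 -0.005 -0.01 0 0 6 -1" --pt "-0.004 -0.015 -0.03 0 0 12 -1" --pt "-0.005 -0.0245 -0.05 0 0 18 -1" --pt "-0.005 -0.0245 -0.07 0 0 23.3 -1" --pt "-0.005 -0.0245 -0.09 0 0 23.3 -1" --pt "-0.005 -0.0245 -0.09 0 0 23.3 -1" --pt "-0.005 -0.0245 -0.09 0 0 23.3 -1"

```text
t: 19.43
eef_pos: [0.4424, -0.2652, 0.1652]
tool_rot: [-0.001, 0.662, 0.749, -0.001]
contact_force: [-0.1, -0.2, -0.3]
gripper_width: 1.003
```

Run:
```python
from fit import *
s=st()
from scipy.spatial.transform import Rotation as R
w,x,y,z=s['tool_rot'];M=R.from_quat([x,y,z,w]).as_matrix();print(M.round(3).tolist())
c=cam('wrist','w11')
```

```text
t 19.43 p [ 0.4424 -0.2652  0.1652] q [-0.0009  0.6622  0.7493 -0.0008] F [-0.1 -0.2 -0.3] w 1.003 j [-0.28  0.41  0.88  2.04 -0.41  0.88  0.96]
[[-0.123, 0.992, -0.002], [0.992, 0.123, -0.0], [0.0, -0.002, -1.0]]
```

View pics/w11.png

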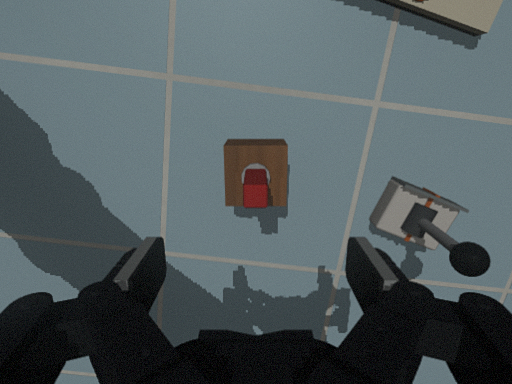

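>>> step_arm --pt "0.001 0.0007 -0.02 0 0 0 -1" --pt "0.001 0.0007 -0.05 0 0 0 -1" --pt "0.001 0.0007 -0.08 0 0 0 -1" --pt "0.001 0.0007 -0.102 0 0 0 -1" --pt "0.001 0.0007 -0.102 0 0 0 0" --pt "0.001 0.0007 -0.102 0 0 0 0.5" --pt "0.001 0.0007 -0.102 0 0 0 1" --pt "0.001 0.0007 -0.102 0 0 0 1" --pt "0.001 0.0007 -0.102 0 0 0 1" --pt "0.001 0.0007 -0.102 0 0 0 1" --force 60

```text
t: 20.32
eef_pos: [0.4448, -0.2646, 0.065]
tool_rot: [0.001, 0.662, 0.75, 0.001]
contact_force: [-1.4, 0.8, 8.6]
gripper_width: 0.203
```

>>> step_arm --pt "0 0 0 0 0 0 1" --pt "0 0 0 0 0 0 1"

```text
t: 20.48
eef_pos: [0.4448, -0.2646, 0.065]
tool_rot: [0.001, 0.662, 0.75, 0.001]
contact_force: [-1.5, 1.1, 7.8]
gripper_width: 0.202
```

Run:
```python
from fit import *
s=st()
c=cam('wrist','w12')
```

```text
t 20.48 p [ 0.4448 -0.2646  0.065 ] q [9.000e-04 6.617e-01 7.498e-01 7.000e-04] F [-1.5  1.1  7.8] w 0.202 j [-0.14  0.56  0.72  2.1  -0.59  0.69  1.1 ]
```

View pics/w12.png

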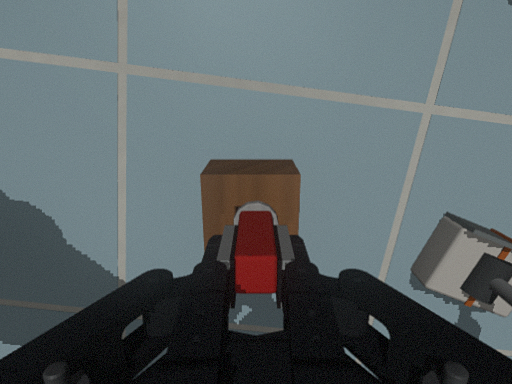

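>>> step_arm --pt "0 0 0.005 0 0 0 1" --pt "0 0 0.015 0 0 0 1" --pt "0 0 0.03 0 0 0 1" --pt "0 0 0.05 0 0 0 1" --pt "0 0 0.075 0 0 0 1" --pt "0 0 0.1 0 0 0 1" --pt "0 0 0.12 0 0 0 1" --pt "0 0 0.125 0 0 0 1" --pt "0 0 0.125 0 0 0 1"

```text
t: 21.28
eef_pos: [0.4447, -0.2646, 0.1905]
tool_rot: [0.001, 0.662, 0.75, 0.001]
contact_force: [0.7, 0.2, -0.8]
gripper_width: 0.199
```

Run:
```python
from fit import *
s=st(); p=np.array(s['eef_pos'])
for n in ['wrist','side','scene']:
    c=cam(n,n+'13'); q=proj(c,p-[0,0,.04])[0].astype(int); x,y=max(50,q[0]),min(339,max(45,q[1]))
    i=c['color'][y-45:y+45,x-50:x+50,::-1]; print(n,x-50,y-45,proj(c,p-[0,0,.061])[0].round(1)); cv2.imwrite(f'pics/{n}13d.png',cv2.resize(i,None,fx=4,fy=4,interpolation=cv2.INTER_CUBIC))
a=[cv2.imread(f'pics/{n}13d.png') for n in ['side','scene']]; cv2.imwrite('pics/d13.png',np.hstack(a))
```

```text
t 21.28 p [ 0.4447 -0.2646  0.1905] q [0.0015 0.6617 0.7498 0.001 ] F [ 0.7  0.2 -0.8] w 0.199 j [-0.32  0.37  0.92  2.02 -0.37  0.92  0.93]
wrist 204 168 [254.5 202.1]
side 110 222 [163.3 277.7]
scene 162 54 [212.7 106.4]
```

View pics/d13.png

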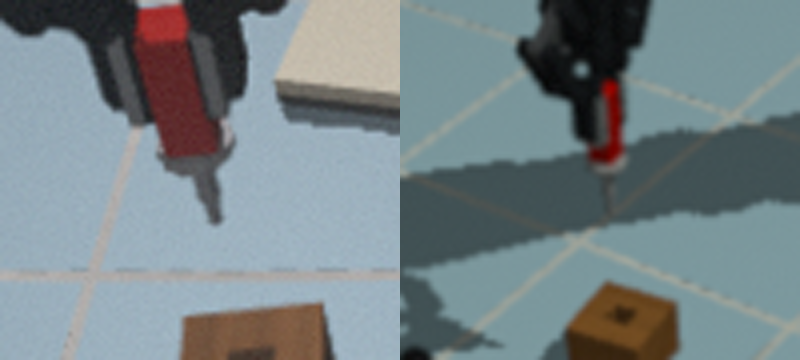

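>>> step_arm --pt "0.01 0.015 0 0 0 0 1" --pt "0.02 0.04 0 0 0 0 1" --pt "0.025 0.075 0 0 0 0 1" --pt "0.03 0.11 0 0 0 0 1" --pt "0.035 0.15 0 0 0 0 1" --pt "0.041 0.19 0 0 0 0 1" --pt "0.041 0.23 0 0 0 0 1" --pt "0.041 0.265 0 0 0 0 1" --pt "0.041 0.29 0 0 0 0 1" --pt "0.041 0.3046 0 0 0 0 1"

```text
t: 22.27
eef_pos: [0.4838, 0.0441, 0.1874]
tool_rot: [-0.001, 0.66, 0.751, -0.001]
contact_force: [0.2, -0.8, -1.0]
gripper_width: 0.207
```

>>> step_arm --pt "0 0 -0.02 0 0 0 1" --pt "0 0 -0.045 0 0 0 1" --pt "0 0 -0.065 0 0 0 1" --pt "0 0 -0.075 0 0 0 1" --pt "0 0 -0.075 0 0 0 1" --pt "0 0 -0.075 0 0 0 1"

```text
t: 22.77
eef_pos: [0.4845, 0.0397, 0.1133]
tool_rot: [-0.0, 0.662, 0.749, -0.001]
contact_force: [-0.0, 0.6, -0.2]
gripper_width: 0.201
```

```bash
cat > look.py <<'E'
from fit import *
import sys
def look(tag,h=.061,s=4):
    st_=st(); p=np.array(st_['eef_pos'])
    a=[]
    for n in ['side','scene']:
        c=cam(n,n+tag); q=proj(c,p-[0,0,h])[0].astype(int); x,y=max(50,q[0]),min(339,max(45,q[1]))
        i=c['color'][y-45:y+45,x-50:x+50,::-1]; print(n,x-50,y-45,proj(c,p-[0,0,h])[0].round(1)); a.append(cv2.resize(i,None,fx=s,fy=s,interpolation=cv2.INTER_CUBIC))
    cam('wrist','wrist'+tag)
    cv2.imwrite(f'pics/d{tag}.png',np.hstack(a))
if __name__=='__main__': look(sys.argv[1])
E
python3 look.py 14
```

```text
t 22.77 p [0.4845 0.0397 0.1133] q [-2.000e-04  6.620e-01  7.495e-01 -9.000e-04] F [-0.   0.6 -0.2] w 0.201 j [-0.86  0.44  0.81  2.14 -0.47  0.75  0.38]
side 163 145 [214.  190.4]
scene 257 136 [307.2 181.3]
```

View pics/d14.png

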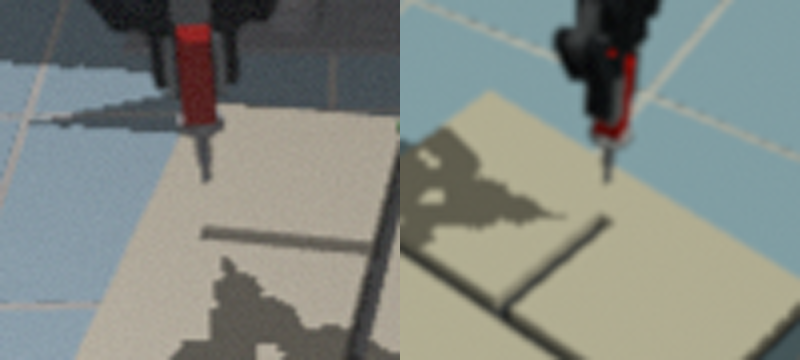

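View pics/wrist14.png

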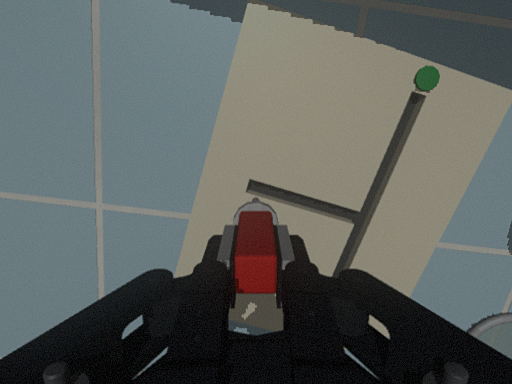

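>>> step_arm --pt "0.0015 0 -0.01 0 0 0 1" --pt "0.0015 0 -0.02 0 0 0 1" --pt "0.0015 0 -0.026 0 0 0 1" --pt "0.0015 0 -0.026 0 0 0 1" --pt "0.0015 0 -0.026 0 0 0 1"

```text
t: 23.33
eef_pos: [0.4859, 0.0402, 0.0872]
tool_rot: [-0.0, 0.662, 0.75, -0.001]
contact_force: [-0.3, -0.0, -0.1]
gripper_width: 0.202
```

```bash
sed -i 's/y-45:y+45,x-50:x+50/y-30:y+30,x-32:x+33/; s/x-50,y-45,proj/x-32,y-30,proj/; s/s=4/s=6/' look.py; python3 look.py 15
```

```text
t 23.33 p [0.4859 0.0402 0.0872] q [-3.000e-04  6.618e-01  7.497e-01 -6.000e-04] F [-0.3 -0.  -0.1] w 0.202 j [-0.81  0.48  0.76  2.15 -0.52  0.7   0.43]
side 183 169 [215.6 199.7]
scene 274 159 [306.4 189.5]
```

View pics/d15.png

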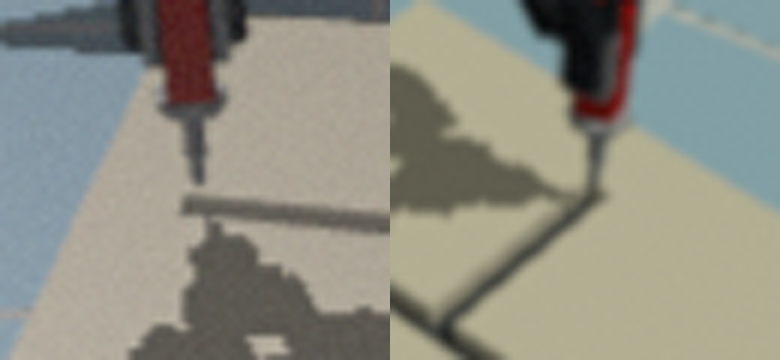

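```bash
cat > rel.py <<'E'
from fit import *
def rel(n,off,s,tip,ztip,line):
    c=cam(n); f=lambda p:(off[0]+p[0]/s,off[1]+p[1]/s)
    A,B=[hit(c,f(p),.018)[:2] for p in line]; t=hit(c,f(tip),ztip)[:2]
    u=(B-A)/np.linalg.norm(B-A); d=t-A
    print(n,'tip',t.round(4),'A',A.round(4),'along',(d@u).round(4),'left-of-line',(u[0]*d[1]-u[1]*d[0]).round(4),'ang',np.degrees(np.arctan2(u[1],u[0])).round(1))
E
python3 - <<'E'
from rel import *
rel('side',(183,169),6,(199,182),.0275,[(184,206),(385,222)])
rel('scene',(274,159),6,(595-390,187),.0275,[(600-390,196),(446-390,324)])
E
```

```text
side tip [0.4874 0.0398] A [0.4813 0.0375] along 0.0058 left-of-line 0.0032 ang -8.5
scene tip [0.487  0.0454] A [0.4819 0.0455] along 0.005 left-of-line 0.0008 ang -10.1
```

>>> step_arm --pt "-0.0005 -0.001 -0.001 0 0 0 1" --pt "-0.0005 -0.001 -0.002 0 0 0 1" --pt "-0.0005 -0.001 -0.003 0 0 0 1" --pt "-0.0005 -0.001 -0.004 0 0 0 1" --pt "-0.0005 -0.001 -0.005 0 0 0 1" --pt "-0.0005 -0.001 -0.006 0 0 0 1" --pt "-0.0005 -0.001 -0.006 0 0 0 1" --pt "-0.0005 -0.001 -0.006 0 0 0 1"

```text
t: 24.25
eef_pos: [0.4858, 0.0393, 0.0816]
tool_rot: [-0.0, 0.662, 0.75, -0.0]
contact_force: [-0.4, 0.6, -0.0]
gripper_width: 0.205
```

```bash
python3 look.py 16
python3 - <<'E'
from fit import *
# groove centreline fit, side image native, columns 228-246 & scene
c=cam('side'); g=c['color'].astype(float).mean(2)
pts=[]
for x in range(224,252):
    col=g[195:212,x]; w=np.clip(np.median(col)-8-col,0,None)
    if w.sum()>10: pts.append((x,195+(w*np.arange(17)).sum()/w.sum()))
pts=np.array(pts); k=np.polyfit(pts[:,0],pts[:,1],1); print('side',k,np.std(pts[:,1]-np.polyval(k,pts[:,0])).round(2))
A,B=[hit(c,(x,np.polyval(k,x)),.018)[:2] for x in (216,250)]; u=(B-A)/np.linalg.norm(B-A); print(A,B,np.degrees(np.arctan2(u[1],u[0])))
x0=.4859; print('side line y at x=.4859',A[1]+(x0-A[0])*u[1]/u[0])
E
```

```text
t 24.25 p [0.4858 0.0393 0.0816] q [-0.000e+00  6.617e-01  7.497e-01 -1.000e-04] F [-0.4  0.6 -0. ] w 0.205 j [-0.8   0.49  0.75  2.16 -0.53  0.68  0.44]
side 183 171 [215.7 201.9]
scene 274 160 [306.1 190.9]
side [5.23981459e-02 1.92765833e+02] 0.68
[0.4867123  0.03467612] [0.56276473 0.02656045] -6.091064031001279
side line y at x=.4859 0.03476279917692948
```

View pics/d16.png

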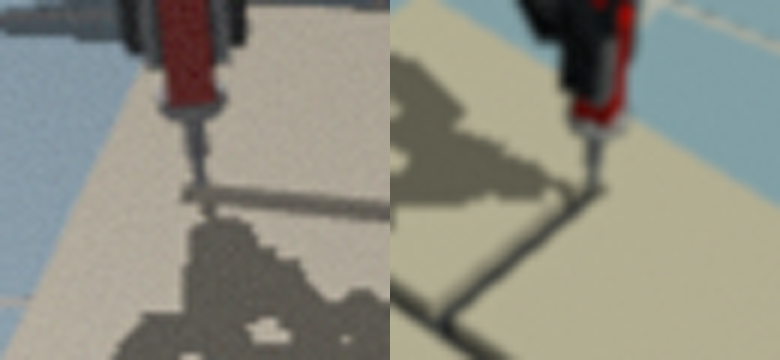

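>>> step_arm --pt "0 0.0005 -0.001 0 0 0 1" --pt "0 0.0005 -0.002 0 0 0 1" --pt "0 0.0005 -0.003 0 0 0 1" --pt "0 0.0005 -0.004 0 0 0 1" --pt "0 0.0005 -0.005 0 0 0 1" --pt "0 0.0005 -0.005 0 0 0 1"

```text
t: 24.95
eef_pos: [0.4858, 0.0398, 0.0765]
tool_rot: [-0.0, 0.662, 0.75, -0.0]
contact_force: [-0.7, -0.0, -0.0]
gripper_width: 0.2
```

```bash
python3 look.py 17
```

```text
t 24.95 p [0.4858 0.0398 0.0765] q [-1.000e-04  6.617e-01  7.498e-01 -1.000e-04] F [-0.7 -0.  -0. ] w 0.2 j [-0.79  0.5   0.74  2.16 -0.54  0.67  0.45]
side 183 173 [215.8 203.5]
scene 274 162 [306.1 192.4]
```

View pics/d17.png

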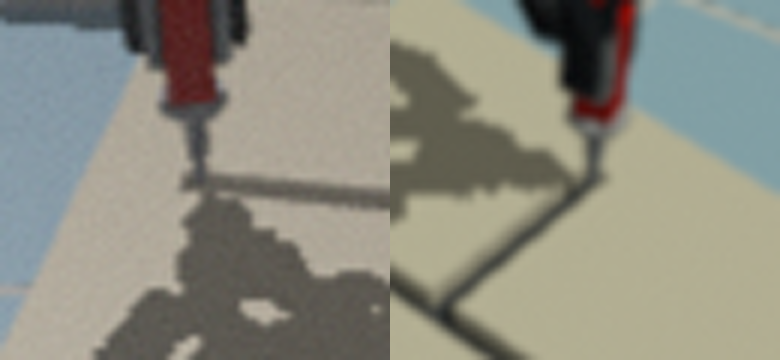

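>>> step_arm --pt "0 0 -0.001 0 0 0 1" --pt "0 0 -0.002 0 0 0 1" --pt "0 0 -0.003 0 0 0 1" --pt "0 0 -0.0045 0 0 0 1" --pt "0 0 -0.0045 0 0 0 1"

```text
t: 25.52
eef_pos: [0.4857, 0.0399, 0.0719]
tool_rot: [-0.0, 0.662, 0.75, -0.0]
contact_force: [-0.5, -0.4, -0.5]
gripper_width: 0.202
```

```bash
python3 look.py 18
```

```text
t 25.52 p [0.4857 0.0399 0.0719] q [-1.000e-04  6.617e-01  7.498e-01 -2.000e-04] F [-0.5 -0.4 -0.5] w 0.202 j [-0.79  0.51  0.73  2.16 -0.55  0.66  0.46]
side 183 175 [216.  205.1]
scene 274 163 [306.1 193.7]
```

View pics/d18.png

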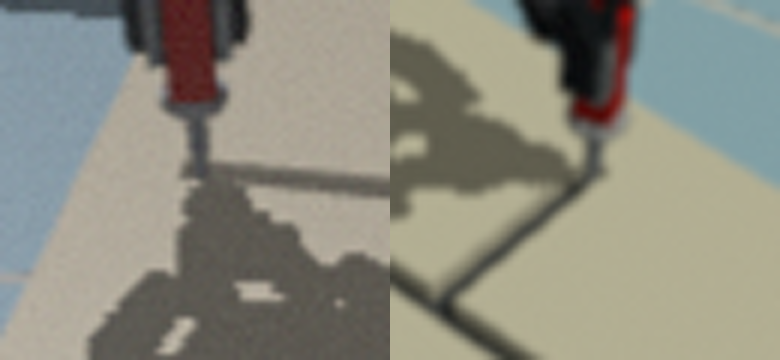

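>>> step_arm --pt "0.001 -0.0002 0 0 0 0 1" --pt "0.003 -0.0005 0 0 0 0 1" --pt "0.005 -0.0009 0 0 0 0 1" --pt "0.007 -0.0012 0 0 0 0 1" --pt "0.009 -0.0016 0 0 0 0 1" --pt "0.011 -0.002 0 0 0 0 1" --pt "0.013 -0.0023 0 0 0 0 1" --pt "0.015 -0.0027 0 0 0 0 1" --pt "0.017 -0.003 0 0 0 0 1" --pt "0.019 -0.0034 0 0 0 0 1"

```text
t: 26.5
eef_pos: [0.5051, 0.0365, 0.0722]
tool_rot: [-0.0, 0.662, 0.75, -0.0]
contact_force: [-0.4, -0.4, -0.6]
gripper_width: 0.197
```

>>> step_arm --pt "0.002 -0.0004 0 0 0 0 1" --pt "0.004 -0.0007 0 0 0 0 1" --pt "0.006 -0.0011 0 0 0 0 1" --pt "0.008 -0.0014 0 0 0 0 1" --pt "0.01 -0.0018 0 0 0 0 1" --pt "0.012 -0.0021 0 0 0 0 1" --pt "0.014 -0.0025 0 0 0 0 1" --pt "0.016 -0.0029 0 0 0 0 1" --pt "0.018 -0.0032 0 0 0 0 1" --pt "0.02 -0.0036 0 0 0 0 1"

```text
t: 27.33
eef_pos: [0.5251, 0.0328, 0.0722]
tool_rot: [0.0, 0.662, 0.75, 0.0]
contact_force: [0.0, 0.3, -0.6]
gripper_width: 0.201
```

```bash
python3 look.py 19
```

```text
t 27.33 p [0.5251 0.0328 0.0722] q [0.     0.6617 0.7498 0.    ] F [ 0.   0.3 -0.6] w 0.201 j [-0.73  0.56  0.72  2.07 -0.56  0.71  0.48]
side 201 176 [233.3 206.7]
scene 263 172 [295.4 202.5]
```

View pics/d19.png

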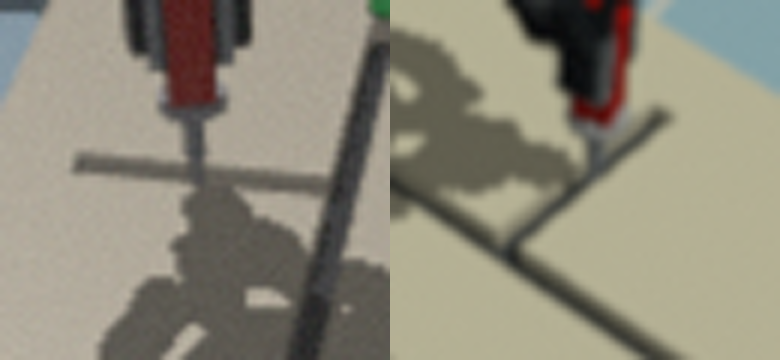

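>>> step_arm --pt "0.002 -0.0004 0 0 0 0 1" --pt "0.004 -0.0007 0 0 0 0 1" --pt "0.006 -0.0011 0 0 0 0 1" --pt "0.008 -0.0014 0 0 0 0 1" --pt "0.01 -0.0018 0 0 0 0 1" --pt "0.012 -0.0021 0 0 0 0 1" --pt "0.014 -0.0025 0 0 0 0 1" --pt "0.016 -0.0028 0 0 0 0 1" --pt "0.018 -0.0032 0 0 0 0 1" --pt "0.02 -0.0035 0 0 0 0 1"

```text
t: 28.32
eef_pos: [0.5451, 0.0293, 0.0722]
tool_rot: [-0.0, 0.662, 0.75, -0.0]
contact_force: [0.7, -0.2, -0.6]
gripper_width: 0.201
```

>>> step_arm --pt "0.002 -0.0004 0 0 0 0 1" --pt "0.004 -0.0007 0 0 0 0 1" --pt "0.006 -0.0011 0 0 0 0 1" --pt "0.008 -0.0014 0 0 0 0 1" --pt "0.01 -0.0018 0 0 0 0 1" --pt "0.012 -0.0021 0 0 0 0 1" --pt "0.014 -0.0025 0 0 0 0 1" --pt "0.016 -0.0028 0 0 0 0 1" --pt "0.018 -0.0032 0 0 0 0 1" --pt "0.02 -0.0035 0 0 0 0 1"

```text
t: 29.15
eef_pos: [0.5651, 0.0258, 0.0722]
tool_rot: [-0.0, 0.662, 0.75, -0.0]
contact_force: [-0.4, -0.5, -0.2]
gripper_width: 0.203
```

>>> step_arm --pt "0.002 -0.0004 0 0 0 0 1" --pt "0.004 -0.0007 0 0 0 0 1" --pt "0.006 -0.0011 0 0 0 0 1" --pt "0.008 -0.0014 0 0 0 0 1" --pt "0.01 -0.0017 0 0 0 0 1" --pt "0.012 -0.002 0 0 0 0 1" --pt "0.013 -0.0022 0 0 0 0 1" --pt "0.0135 -0.0023 0 0 0 0 1" --pt "0.0135 -0.0023 0 0 0 0 1"

```text
t: 29.9
eef_pos: [0.5785, 0.0235, 0.0722]
tool_rot: [0.0, 0.662, 0.75, 0.0]
contact_force: [-0.3, -0.2, 0.2]
gripper_width: 0.198
```

```bash
python3 look.py 20
```

```text
t 29.9 p [0.5785 0.0235 0.0722] q [0.     0.6617 0.7498 0.    ] F [-0.3 -0.2  0.2] w 0.198 j [-0.66  0.63  0.7   1.95 -0.57  0.77  0.49]
side 225 178 [257.1 209. ]
scene 248 184 [280.4 215. ]
```

View pics/d20.png

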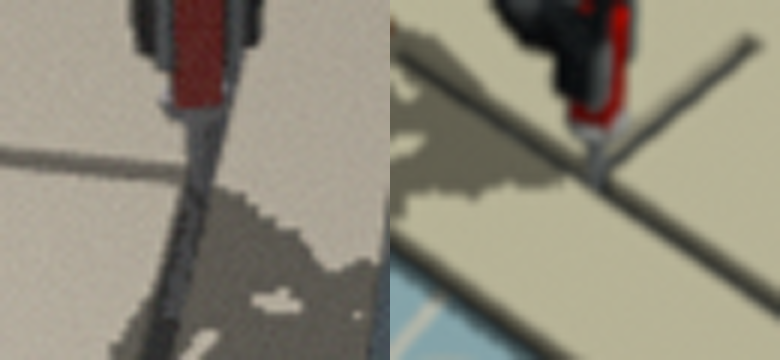

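View pics/wrist20.png

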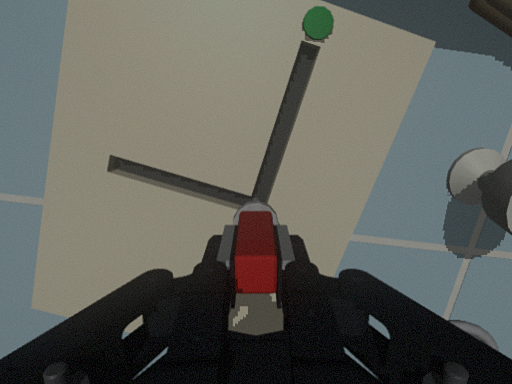

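>>> step_arm --pt "0.0003 -0.001 0 0 0 0 1" --pt "0 -0.003 0 0 0 0 1" --pt "-0.0003 -0.005 0 0 0 0 1" --pt "-0.0006 -0.007 0 0 0 0 1" --pt "-0.001 -0.009 0 0 0 0 1" --pt "-0.0014 -0.011 0 0 0 0 1" --pt "-0.0017 -0.013 0 0 0 0 1" --pt "-0.002 -0.015 0 0 0 0 1" --pt "-0.0024 -0.017 0 0 0 0 1" --pt "-0.0028 -0.019 0 0 0 0 1"

```text
t: 30.88
eef_pos: [0.5756, 0.0043, 0.0722]
tool_rot: [0.0, 0.662, 0.75, 0.0]
contact_force: [-0.2, -0.1, -0.6]
gripper_width: 0.204
```

>>> step_arm --pt "-0.0004 -0.002 0 0 0 0 1" --pt "-0.0007 -0.004 0 0 0 0 1" --pt "-0.0011 -0.006 0 0 0 0 1" --pt "-0.0014 -0.008 0 0 0 0 1" --pt "-0.0018 -0.01 0 0 0 0 1" --pt "-0.0021 -0.012 0 0 0 0 1" --pt "-0.0025 -0.014 0 0 0 0 1" --pt "-0.0029 -0.016 0 0 0 0 1" --pt "-0.0032 -0.018 0 0 0 0 1" --pt "-0.0036 -0.02 0 0 0 0 1"

```text
t: 31.72
eef_pos: [0.572, -0.0156, 0.0722]
tool_rot: [0.0, 0.662, 0.75, 0.0]
contact_force: [-0.8, 0.7, -1.2]
gripper_width: 0.205
```

```bash
python3 look.py 21
```

```text
t 31.72 p [ 0.572  -0.0156  0.0722] q [0.     0.6617 0.7498 0.    ] F [-0.8  0.7 -1.2] w 0.205 j [-0.6   0.62  0.7   1.97 -0.57  0.76  0.56]
side 222 190 [254.4 220.7]
scene 235 176 [267.8 206.6]
```

View pics/d21.png

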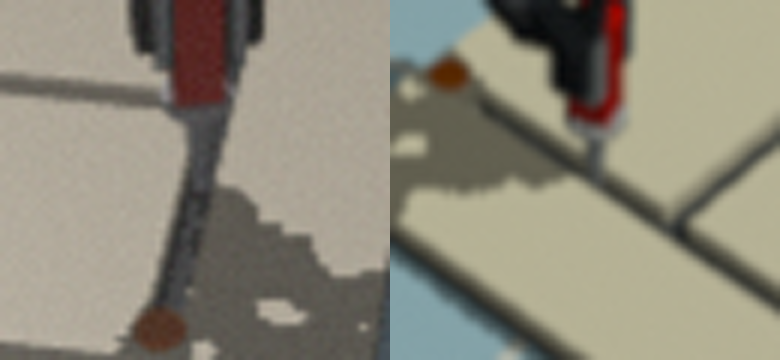

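>>> step_arm --pt "-0.0003 -0.002 0 0 0 0 1" --pt "-0.0006 -0.004 0 0 0 0 1" --pt "-0.001 -0.006 0 0 0 0 1" --pt "-0.0013 -0.008 0 0 0 0 1" --pt "-0.0017 -0.01 0 0 0 0 1" --pt "-0.002 -0.012 0 0 0 0 1" --pt "-0.0024 -0.014 0 0 0 0 1" --pt "-0.0027 -0.016 0 0 0 0 1" --pt "-0.003 -0.018 0 0 0 0 1" --pt "-0.0034 -0.02 0 0 0 0 1"

```text
t: 32.7
eef_pos: [0.5686, -0.0356, 0.0722]
tool_rot: [0.0, 0.662, 0.75, 0.0]
contact_force: [0.3, -0.4, -1.0]
gripper_width: 0.202
```

>>> step_arm --pt "-0.0003 -0.002 0 0 0 0 1" --pt "-0.0006 -0.004 0 0 0 0 1" --pt "-0.001 -0.006 0 0 0 0 1" --pt "-0.0013 -0.008 0 0 0 0 1" --pt "-0.0017 -0.01 0 0 0 0 1" --pt "-0.002 -0.012 0 0 0 0 1" --pt "-0.0024 -0.014 0 0 0 0 1" --pt "-0.0027 -0.016 0 0 0 0 1" --pt "-0.003 -0.018 0 0 0 0 1" --pt "-0.0034 -0.02 0 0 0 0 1"

```text
t: 33.53
eef_pos: [0.5652, -0.0556, 0.0722]
tool_rot: [0.0, 0.662, 0.75, 0.0]
contact_force: [-0.4, -0.4, -0.5]
gripper_width: 0.204
```

>>> step_arm --pt "-0.0003 -0.002 0 0 0 0 1" --pt "-0.0006 -0.004 0 0 0 0 1" --pt "-0.001 -0.006 0 0 0 0 1" --pt "-0.0013 -0.008 0 0 0 0 1" --pt "-0.0017 -0.01 0 0 0 0 1" --pt "-0.002 -0.012 0 0 0 0 1" --pt "-0.0024 -0.014 0 0 0 0 1" --pt "-0.0027 -0.016 0 0 0 0 1" --pt "-0.0029 -0.017 0 0 0 0 1" --pt "-0.0029 -0.017 0 0 0 0 1"

```text
t: 34.37
eef_pos: [0.5622, -0.0728, 0.0722]
tool_rot: [0.0, 0.662, 0.75, -0.0]
contact_force: [-0.5, -0.7, -0.4]
gripper_width: 0.203
```

```bash
python3 look.py 22
```

```text
t 34.37 p [ 0.5622 -0.0728  0.0722] q [ 0.      0.6619  0.7496 -0.    ] F [-0.5 -0.7 -0.4] w 0.203 j [-0.5   0.61  0.7   1.98 -0.56  0.76  0.66]
side 217 209 [249.8 239.8]
scene 218 164 [250.2 194.9]
```

View pics/d22.png

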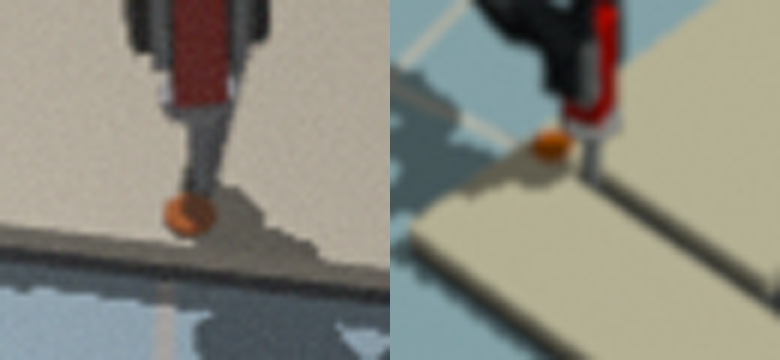

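>>> step_arm --pt "-0.0002 -0.001 0 0 0 0 1" --pt "-0.0004 -0.002 0 0 0 0 1" --pt "-0.0005 -0.003 0 0 0 0 1" --pt "-0.0007 -0.004 0 0 0 0 1" --pt "-0.0009 -0.005 0 0 0 0 1" --pt "-0.0009 -0.005 0 0 0 0 1"

```text
t: 35.02
eef_pos: [0.5613, -0.0778, 0.0723]
tool_rot: [0.0, 0.662, 0.75, -0.0]
contact_force: [-0.3, 0.4, -0.1]
gripper_width: 0.196
```

>>> step_arm --pt "-0.0001 -0.0007 0 0 0 0 1" --pt "-0.0001 -0.0007 0 0 0 0 1"

```text
t: 35.18
eef_pos: [0.5613, -0.0783, 0.0722]
tool_rot: [0.0, 0.662, 0.75, -0.0]
contact_force: [0.7, -0.5, -0.8]
gripper_width: 0.202
```

>>> step_arm --pt "-0.0001 -0.0007 0 0 0 0 1" --pt "-0.0001 -0.0007 0 0 0 0 1"

```text
t: 35.35
eef_pos: [0.5612, -0.0789, 0.0722]
tool_rot: [0.0, 0.662, 0.75, 0.0]
contact_force: [-0.3, 0.2, -0.3]
gripper_width: 0.204
```

```bash
python3 look.py 23
```

```text
t 35.35 p [ 0.5612 -0.0789  0.0722] q [0.     0.6617 0.7497 0.    ] F [-0.3  0.2 -0.3] w 0.204 j [-0.49  0.61  0.7   1.98 -0.56  0.75  0.67]
side 217 211 [249.3 241.9]
scene 216 163 [248.4 193.6]
```

View pics/d23.png

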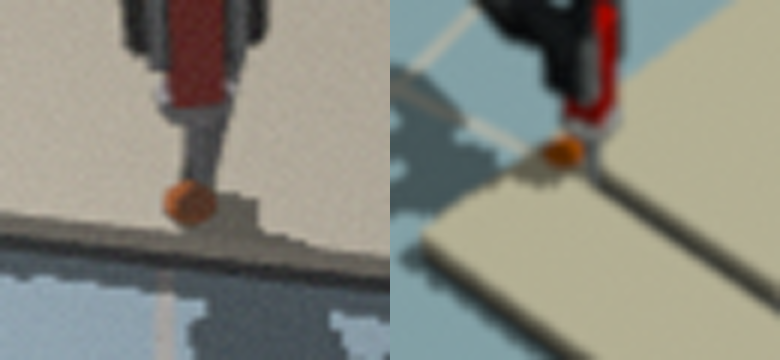

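>>> step_arm --pt "-0.0001 -0.0004 0 0 0 0 1" --pt "-0.0001 -0.0008 0 0 0 0 1" --pt "-0.0001 -0.0008 0 0 0 0 1"

```text
t: 35.75
eef_pos: [0.5611, -0.0797, 0.0722]
tool_rot: [0.0, 0.662, 0.75, -0.0]
contact_force: [-0.2, -0.2, -0.7]
gripper_width: 0.206
```

>>> step_arm --pt "0.0001 0.0008 0 0 0 0 1" --pt "0.0001 0.0008 0.001 0 0 0 1" --pt "0.0001 0.0008 0.003 0 0 0 1" --pt "0.0001 0.0008 0.005 0 0 0 1" --pt "0.0001 0.0008 0.007 0 0 0 1" --pt "0.0001 0.0008 0.009 0 0 0 1" --pt "0.0001 0.0008 0.011 0 0 0 1" --pt "0.0001 0.0008 0.013 0 0 0 1" --pt "0.0001 0.0008 0.015 0 0 0 1" --pt "0.0001 0.0008 0.017 0 0 0 1"

```text
t: 36.58
eef_pos: [0.5612, -0.0788, 0.0895]
tool_rot: [0.0, 0.662, 0.75, 0.0]
contact_force: [0.1, 0.5, -1.1]
gripper_width: 0.203
```

>>> step_arm --pt "0 0 0.01 0 0 0 1" --pt "0 0 0.03 0 0 0 1" --pt "0 0 0.06 0 0 0 1" --pt "0 0 0.085 0 0 0 1" --pt "0 0 0.1 0 0 0 1" --pt "0 0 0.1 0 0 0 1"

```text
t: 37.08
eef_pos: [0.5633, -0.0796, 0.1932]
tool_rot: [0.002, 0.662, 0.75, 0.002]
contact_force: [0.3, -0.1, -1.0]
gripper_width: 0.2
```

```bash
python3 look.py 24
```

```text
t 37.08 p [ 0.5633 -0.0796  0.1932] q [0.0022 0.6619 0.7496 0.0021] F [ 0.3 -0.1 -1. ] w 0.2 j [-0.61  0.45  0.84  1.9  -0.4   0.97  0.54]
side 217 163 [249.  193.9]
scene 213 126 [246.  156.9]
```

View pics/scene24.png

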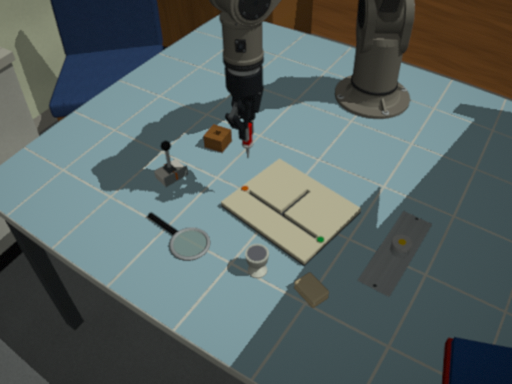

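>>> step_arm --pt "-0.008 -0.012 0 0 0 0 1" --pt "-0.025 -0.04 0 0 0 0 1" --pt "-0.045 -0.07 0 0 0 0 1" --pt "-0.065 -0.1 0 0 0 0 1" --pt "-0.085 -0.13 0 0 0 0 1" --pt "-0.1 -0.16 0 0 0 0 1" --pt "-0.112 -0.18 0 0 0 0 1" --pt "-0.117 -0.1855 0 0 0 0 1" --pt "-0.117 -0.1855 0 0 0 0 1" --pt "-0.117 -0.1855 0 0 0 0 1"

```text
t: 38.07
eef_pos: [0.4435, -0.264, 0.1886]
tool_rot: [-0.001, 0.662, 0.749, -0.0]
contact_force: [0.1, 1.9, -0.7]
gripper_width: 0.206
```

>>> step_arm --pt "0 0 -0.015 0 0 0 1" --pt "0 0 -0.035 0 0 0 1" --pt "0 0 -0.05 0 0 0 1" --pt "0 0 -0.07 0 0 0 1" --pt "0 0 -0.07 0 0 0 1" --pt "0 0 -0.07 0 0 0 1"

```text
t: 38.57
eef_pos: [0.4442, -0.2628, 0.1184]
tool_rot: [-0.001, 0.661, 0.751, -0.001]
contact_force: [0.1, -0.3, 0.6]
gripper_width: 0.204
```

```bash
python3 look.py 25
```

```text
t 38.57 p [ 0.4442 -0.2628  0.1184] q [-1.300e-03  6.609e-01  7.505e-01 -5.000e-04] F [ 0.1 -0.3  0.6] w 0.204 j [-0.2   0.47  0.79  2.07 -0.47  0.79  1.01]
side 139 277 [171.6 307.2]
scene 183 98 [215.5 128.5]
```

View pics/d25.png

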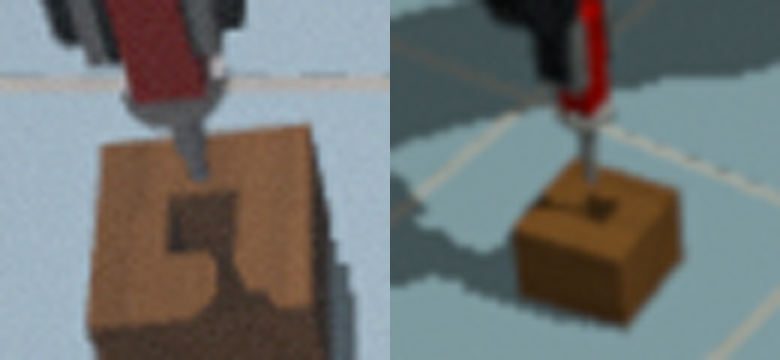

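>>> step_arm --pt "0.0005 -0.0015 -0.004 0 0 0 1" --pt "0.0005 -0.0015 -0.008 0 0 0 1" --pt "0.0005 -0.0015 -0.008 0 0 0 1" --pt "0.0005 -0.0015 -0.008 0 0 0 1"

```text
t: 39.05
eef_pos: [0.4446, -0.2658, 0.1111]
tool_rot: [-0.0, 0.662, 0.75, -0.0]
contact_force: [0.4, 0.3, -0.5]
gripper_width: 0.201
```

>>> step_arm --pt "0 0 -0.005 0 0 0 1" --pt "0 0 -0.01 0 0 0 1" --pt "0 0 -0.015 0 0 0 1" --pt "0 0 -0.02 0 0 0 1" --pt "0 0 -0.025 0 0 0 1" --pt "0 0 -0.03 0 0 0 1" --pt "0 0 -0.035 0 0 0 1" --pt "0 0 -0.035 0 0 0 1"

```text
t: 39.72
eef_pos: [0.4442, -0.2655, 0.0752]
tool_rot: [-0.001, 0.662, 0.75, -0.0]
contact_force: [-0.7, -0.0, -0.9]
gripper_width: 0.203
```

>>> step_arm --pt "0.0005 0.0008 -0.002 0 0 0 1" --pt "0.0005 0.0008 -0.004 0 0 0 1" --pt "0.0005 0.0008 -0.006 0 0 0 1" --pt "0.0005 0.0008 -0.008 0 0 0 1" --pt "0.0005 0.0008 -0.0095 0 0 0 1" --pt "0.0005 0.0008 -0.0095 0 0 0 1"

```text
t: 40.22
eef_pos: [0.4451, -0.265, 0.0665]
tool_rot: [-0.0, 0.662, 0.75, -0.0]
contact_force: [0.1, -0.6, 0.0]
gripper_width: 0.202
```

```bash
python3 look.py 26
```

```text
t 40.22 p [ 0.4451 -0.265   0.0665] q [-1.000e-04  6.617e-01  7.498e-01 -0.000e+00] F [ 0.1 -0.6  0. ] w 0.202 j [-0.13  0.55  0.71  2.1  -0.57  0.69  1.08]
side 145 297 [177.3 327.2]
scene 184 113 [216.1 143.3]
```

View pics/d26.png

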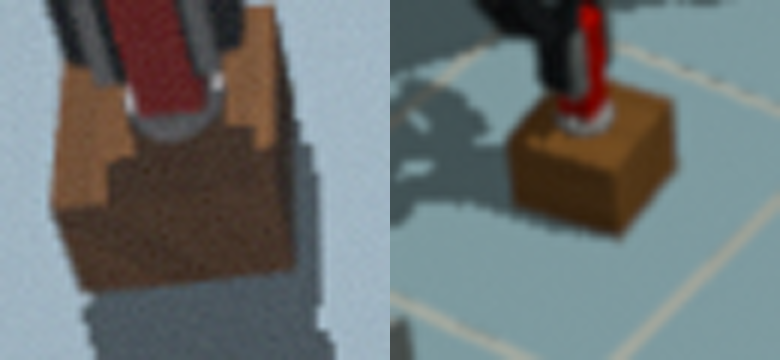

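>>> step_arm --pt "0 0 -0.001 0 0 0 1" --pt "0 0 -0.001 0 0 0 1" --pt "0 0 -0.001 0 0 0 1"

```text
t: 40.62
eef_pos: [0.4452, -0.265, 0.0657]
tool_rot: [-0.0, 0.662, 0.75, 0.0]
contact_force: [-0.0, 0.1, -0.6]
gripper_width: 0.204
```

>>> step_arm --pt "0 0 0 0 0 0 0.5" --pt "0 0 0 0 0 0 0.2" --pt "0 0 0 0 0 0 -0.2" --pt "0 0 0 0 0 0 -0.6" --pt "0 0 0 0 0 0 -1" --pt "0 0 0 0 0 0 -1" --pt "0 0 0 0 0 0 -1" --pt "0 0 0 0 0 0 -1"

```text
t: 41.28
eef_pos: [0.4452, -0.265, 0.0657]
tool_rot: [-0.0, 0.662, 0.75, 0.0]
contact_force: [-0.4, 0.4, 0.4]
gripper_width: 1.001
```

>>> step_arm --pt "0 0 0.01 0 0 0 -1" --pt "0 0 0.03 0 0 0 -1" --pt "0 0 0.06 0 0 0 -1" --pt "0 0 0.1 0 0 0 -1" --pt "0 0 0.13 0 0 0 -1" --pt "0 0 0.145 0 0 0 -1" --pt "0 0 0.145 0 0 0 -1"

```text
t: 41.87
eef_pos: [0.4469, -0.2665, 0.2147]
tool_rot: [0.003, 0.662, 0.75, 0.002]
contact_force: [0.8, -0.0, 0.9]
gripper_width: 1.002
```

```bash
python3 look.py 27; python3 -c "
from h import *
a=cv2.imread('pics/side27.png')[290:370,130:310];b=cv2.imread('pics/wrist27.png')[100:260,140:380]
cv2.imwrite('pics/d27b.png',np.vstack([cv2.resize(a,(720,320)),cv2.resize(b,(420,280))[:, :].repeat(1,1) if 0 else cv2.copyMakeBorder(cv2.resize(b,(420,280)),0,0,0,300,0)]))"
```

```text
t 41.87 p [ 0.4469 -0.2665  0.2147] q [0.003  0.6619 0.7496 0.0016] F [ 0.8 -0.   0.9] w 1.002 j [-0.33  0.33  0.92  1.99 -0.32  0.97  0.88]
side 129 237 [161.5 267. ]
scene 178 68 [210.9  98.9]
```

View pics/d27b.png

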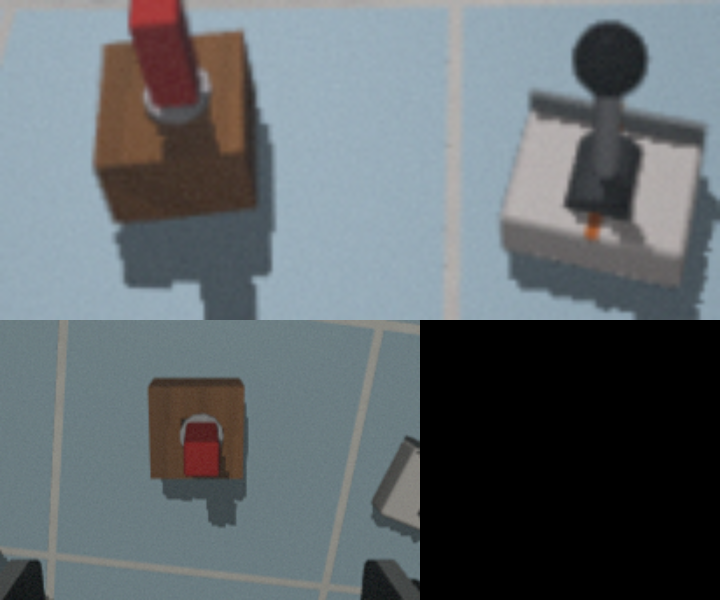

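>>> step_arm --pt "0.01 -0.002 0 0 0 -3 -1" --pt "0.03 -0.005 0 0 0 -6 -1" --pt "0.06 -0.01 0 0 0 -10 -1" --pt "0.09 -0.015 0 0 0 -14 -1" --pt "0.12 -0.02 0 0 0 -18 -1" --pt "0.145 -0.024 0 0 0 -22 -1" --pt "0.16 -0.025 0 0 0 -23.3 -1" --pt "0.162 -0.025 0 0 0 -23.3 -1" --pt "0.162 -0.025 0 0 0 -23.3 -1" --pt "0.162 -0.025 0 0 0 -23.3 -1"

```text
t: 42.85
eef_pos: [0.6055, -0.2903, 0.2095]
tool_rot: [-0.001, 0.8, 0.6, -0.001]
contact_force: [-0.7, 0.2, 0.0]
gripper_width: 1.003
```

>>> step_arm --pt "0 0 -0.02 0 0 0 -1" --pt "0 0 -0.05 0 0 0 -1" --pt "0 0 -0.08 0 0 0 -1" --pt "0 0 -0.11 0 0 0 -1" --pt "0 0 -0.127 0 0 0 -1" --pt "0 0 -0.127 0 0 0 -1" --pt "0 0 -0.127 0 0 0 -1"

```text
t: 43.43
eef_pos: [0.6057, -0.2901, 0.0836]
tool_rot: [-0.001, 0.8, 0.6, -0.0]
contact_force: [0.2, -0.3, 0.3]
gripper_width: 1.0
```

```bash
python3 look.py 28
```

```text
t 43.43 p [ 0.6057 -0.2901  0.0836] q [-8.000e-04  7.998e-01  6.003e-01 -5.000e-04] F [ 0.2 -0.3  0.3] w 1.0 j [-0.17  0.78  0.8   1.71 -0.67  0.94  0.61]
side 246 304 [278.2 334.4]
scene 138 139 [170.2 169.3]
```

View pics/wrist28.png

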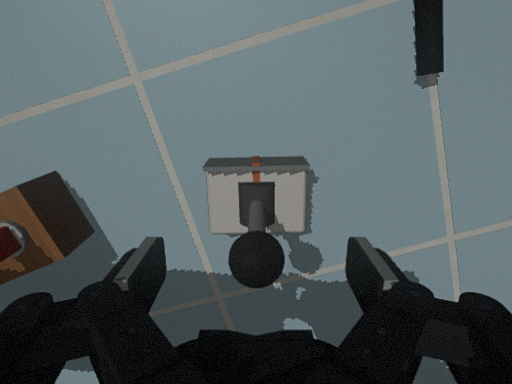

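>>> step_arm --pt "0 0 0 0 0 0 0" --pt "0 0 0 0 0 0 0.5" --pt "0 0 0 0 0 0 1" --pt "0 0 0 0 0 0 1" --pt "0 0 0 0 0 0 1" --pt "0 0 0 0 0 0 1" --pt "0 0 0 0 0 0 1" --force 20

```text
t: 44.17
eef_pos: [0.6073, -0.29, 0.084]
tool_rot: [0.0, 0.799, 0.601, 0.0]
contact_force: [-1.2, 0.2, 2.3]
gripper_width: 0.284
```

>>> step_arm --pt "-0.006 0.0018 -0.0003 0 0 0 1" --pt "-0.0133 0.0039 -0.0012 0 0 0 1" --pt "-0.02 0.0058 -0.003 0 0 0 1" --pt "-0.0263 0.0077 -0.0048 0 0 0 1" --pt "-0.033 0.0096 -0.008 0 0 0 1" --pt "-0.0384 0.0112 -0.0107 0 0 0 1" --pt "-0.044 0.0128 -0.0145 0 0 0 1" --pt "-0.048 0.014 -0.0175 0 0 0 1" --pt "-0.05 0.0146 -0.019 0 0 0 1" --pt "-0.05 0.0146 -0.019 0 0 0 1"

```text
t: 45.0
eef_pos: [0.5629, -0.278, 0.0698]
tool_rot: [0.006, 0.8, 0.601, 0.004]
contact_force: [4.7, 1.4, 26.9]
gripper_width: 0.289
```

>>> step_arm --pt "-0.001 0.0003 -0.001 0 0 0 1" --pt "-0.002 0.0006 -0.0015 0 0 0 1" --pt "-0.002 0.0006 -0.0015 0 0 0 1"

```text
t: 45.25
eef_pos: [0.5624, -0.2779, 0.0692]
tool_rot: [0.007, 0.799, 0.601, 0.005]
contact_force: [6.9, 1.5, 31.6]
gripper_width: 0.285
```

```bash
python3 look.py 29
```

```text
t 45.25 p [ 0.5624 -0.2779  0.0692] q [0.0072 0.7995 0.6006 0.0048] F [ 6.9  1.5 31.6] w 0.285 j [-0.19  0.73  0.79  1.85 -0.69  0.84  0.67]
side 217 302 [250.  332.9]
scene 153 135 [185.3 165.4]
```

View pics/wrist29.png

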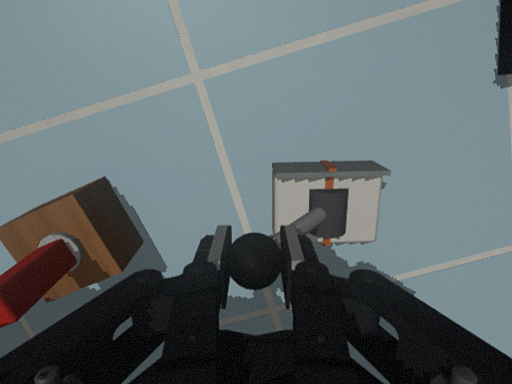

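>>> step_arm --pt "0.001 0 0.002 0 0 0 1" --pt "0.002 0 0.004 0 0 0 0.7" --pt "0.002 0 0.006 0 0 0 0.4" --pt "0.002 0 0.008 0 0 0 0" --pt "0.002 0 0.01 0 0 0 -0.5" --pt "0.002 0 0.012 0 0 0 -1" --pt "0.002 0 0.02 0 0 0 -1" --pt "0.002 0 0.04 0 0 0 -1" --pt "0.002 0 0.07 0 0 0 -1" --pt "0.002 0 0.09 0 0 0 -1"

```text
t: 46.23
eef_pos: [0.5564, -0.275, 0.1549]
tool_rot: [-0.0, 0.8, 0.6, -0.0]
contact_force: [0.2, -0.0, 0.5]
gripper_width: 0.999
```

>>> step_arm --pt "0.01 -0.003 0.01 0 0 0 0" --pt "0.03 -0.009 0.01 0 0 0 1" --pt "0.055 -0.016 0.01 0 0 0 1" --pt "0.07 -0.02 0.01 0 0 0 1" --pt "0.07 -0.02 0.01 0 0 0 1" --pt "0.07 -0.02 0.01 0 0 0 1"

```text
t: 46.73
eef_pos: [0.6264, -0.2947, 0.1627]
tool_rot: [-0.001, 0.799, 0.601, -0.001]
contact_force: [-1.9, 0.2, 0.6]
gripper_width: 0.146
```

```bash
python3 look.py 30; python3 -c "
from h import *
a=cv2.imread('pics/side30.png')[270:384,190:350]
cv2.imwrite('pics/d30b.png',cv2.resize(a,None,fx=5,fy=5,interpolation=2))"
```

```text
t 46.73 p [ 0.6264 -0.2947  0.1627] q [-7.000e-04  7.995e-01  6.007e-01 -7.000e-04] F [-1.9  0.2  0.6] w 0.146 j [-0.19  0.73  0.86  1.61 -0.6   1.09  0.55]
side 263 276 [295.4 306.1]
scene 126 119 [158.7 149.8]
```

View pics/d30b.png

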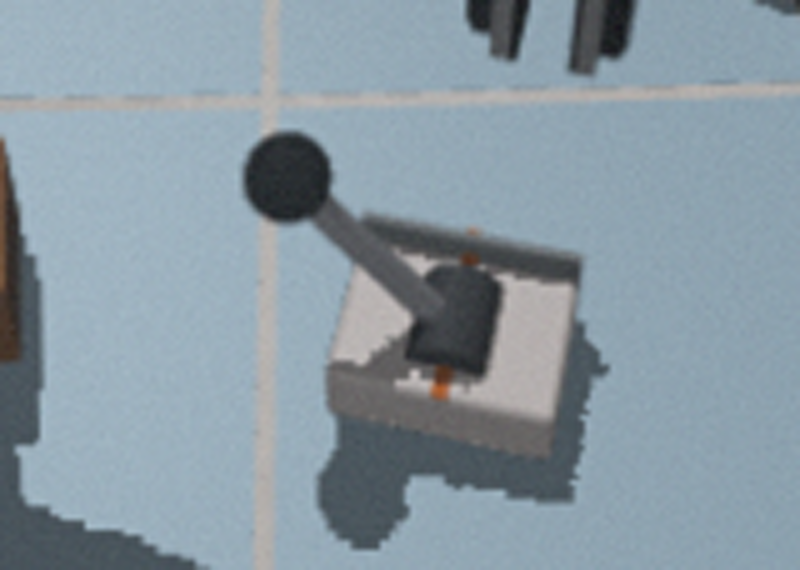

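View pics/wrist30.png

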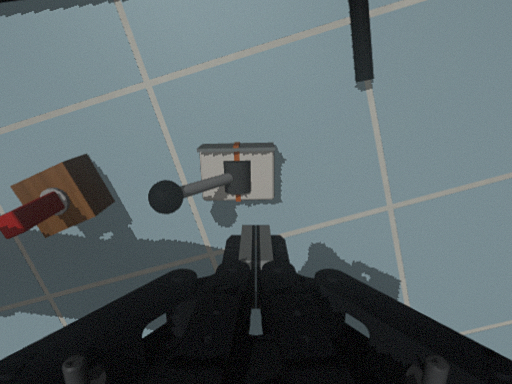

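```bash
cat > ang.py <<'E'
from fit import *
from scipy.optimize import minimize_scalar
import sys
# predicted knob pixel vs angle, base (.6075,-.2885)
def ang(n,px,base=(.6075,-.2885)):
    c=cam(n); a=np.radians(-16.3); ux=np.array([np.cos(a),np.sin(a)])
    def P(t): l=t-.7; return np.r_[np.array(base)+ux*.08*np.sin(l),.022+.08*np.cos(l)]
    ts=np.linspace(-.2,1,241); q=np.array([proj(c,P(t))[0] for t in ts]); d=np.linalg.norm(q-px,axis=1); i=d.argmin(); print(n,'angle',ts[i].round(3),'resid px',d[i].round(2))
E
python3 - <<'E'
from ang import *
ang('side',(247.0,304.8)); ang('wrist',(165.5,196.5))
# blob knob centre scene
E
```

```text
side angle 0.01 resid px 2.41
wrist angle 0.055 resid px 2.88
```

>>> step_arm --pt "0 0 -0.02 0 0 0 1" --pt "0 0 -0.05 0 0 0 1" --pt "0 0 -0.07 0 0 0 1" --pt "0 0 -0.075 0 0 0 1" --pt "0 0 -0.075 0 0 0 1" --pt "-0.01 0.003 -0.075 0 0 0 1" --pt "-0.02 0.006 -0.075 0 0 0 1" --pt "-0.028 0.008 -0.075 0 0 0 1" --pt "-0.032 0.0092 -0.075 0 0 0 1" --pt "-0.032 0.0092 -0.075 0 0 0 1"

```text
t: 47.82
eef_pos: [0.5948, -0.2859, 0.0894]
tool_rot: [0.0, 0.8, 0.6, 0.0]
contact_force: [-0.5, 0.2, -0.5]
gripper_width: 0.002
```

```bash
python3 look.py 31; python3 -c "
from h import *
a=cv2.imread('pics/side31.png')[270:384,190:350]
cv2.imwrite('pics/d31b.png',cv2.resize(a,None,fx=5,fy=5,interpolation=2))"
```

```text
t 47.82 p [ 0.5948 -0.2859  0.0894] q [4.000e-04 7.997e-01 6.004e-01 4.000e-04] F [-0.5  0.2 -0.5] w 0.002 j [-0.18  0.76  0.81  1.74 -0.66  0.93  0.62]
side 239 299 [271. 330.]
scene 141 135 [173.9 165.8]
```

View pics/d31b.png

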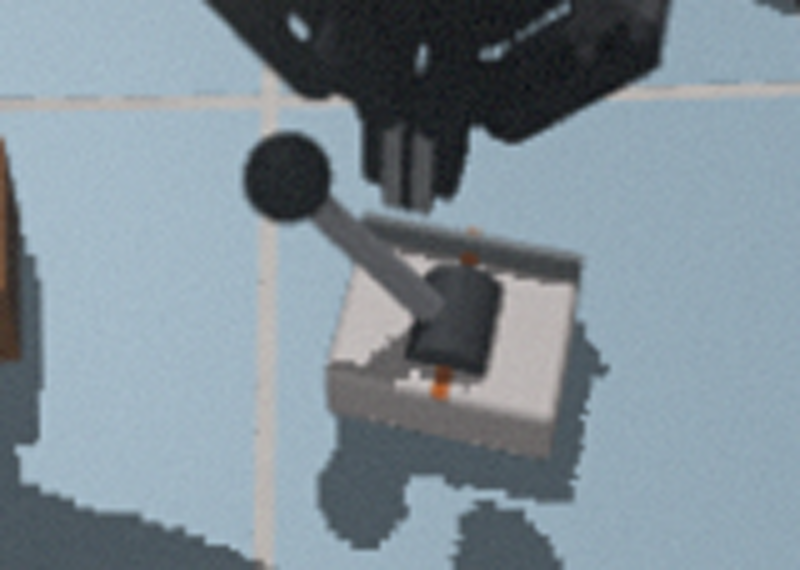

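>>> step_arm --pt "-0.002 0.0006 -0.001 0 0 0 1" --pt "-0.004 0.0012 -0.001 0 0 0 1" --pt "-0.006 0.0018 -0.001 0 0 0 1" --pt "-0.008 0.0024 -0.001 0 0 0 1" --pt "-0.01 0.003 -0.001 0 0 0 1" --pt "-0.01 0.003 -0.001 0 0 0 1"

```text
t: 48.47
eef_pos: [0.5847, -0.2825, 0.0872]
tool_rot: [-0.0, 0.8, 0.601, -0.0]
contact_force: [-0.7, 0.5, -0.1]
gripper_width: 0.002
```

>>> step_arm --pt "-0.001 0.0003 0 0 0 0 1" --pt "-0.002 0.0006 0 0 0 0 1" --pt "-0.003 0.0009 0 0 0 0 1" --pt "-0.003 0.0009 0 0 0 0 1"

```text
t: 48.8
eef_pos: [0.582, -0.2817, 0.0872]
tool_rot: [-0.0, 0.8, 0.601, -0.0]
contact_force: [-0.4, 1.1, -0.1]
gripper_width: 0.002
```

```bash
python3 look.py 32; python3 -c "
from h import *
a=cv2.imread('pics/side32.png')[270:384,190:350]
cv2.imwrite('pics/d32b.png',cv2.resize(a,None,fx=5,fy=5,interpolation=2))"
```

```text
t 48.8 p [ 0.582  -0.2817  0.0872] q [-1.000e-04  7.995e-01  6.007e-01 -0.000e+00] F [-0.4  1.1 -0.1] w 0.002 j [-0.19  0.74  0.81  1.78 -0.66  0.92  0.63]
side 230 298 [262.6 328.6]
scene 146 134 [178.5 164.1]
```

View pics/d32b.png

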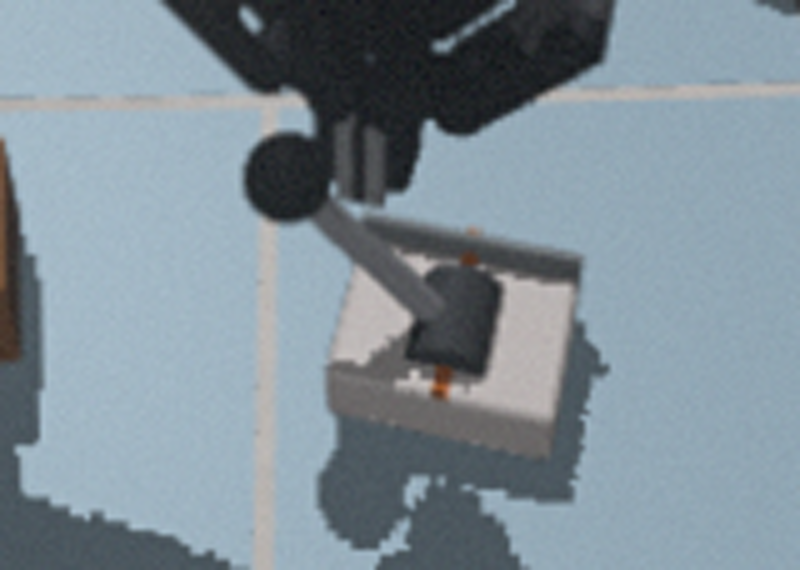

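>>> step_arm --pt "-0.001 0.0003 0 0 0 0 1" --pt "-0.002 0.0006 0 0 0 0 1" --pt "-0.003 0.0009 0 0 0 0 1" --pt "-0.003 0.0009 0 0 0 0 1"

```text
t: 49.28
eef_pos: [0.5789, -0.2808, 0.0872]
tool_rot: [-0.0, 0.799, 0.601, -0.0]
contact_force: [0.0, -0.4, 0.0]
gripper_width: 0.0
```

>>> step_arm --pt "-0.001 0.0003 0 0 0 0 1" --pt "-0.002 0.0006 0 0 0 0 1" --pt "-0.002 0.0006 0 0 0 0 1"

```text
t: 49.53
eef_pos: [0.5774, -0.2803, 0.0874]
tool_rot: [0.0, 0.799, 0.601, 0.0]
contact_force: [0.3, 0.0, 0.6]
gripper_width: -0.004
```

>>> step_arm --pt "-0.001 0.0003 0 0 0 0 1" --pt "-0.002 0.0006 0 0 0 0 1" --pt "-0.002 0.0006 0 0 0 0 1"

```text
t: 49.78
eef_pos: [0.5767, -0.28, 0.0878]
tool_rot: [0.001, 0.799, 0.601, 0.001]
contact_force: [4.4, -2.8, -1.6]
gripper_width: -0.001
```

>>> step_arm --pt "-0.001 0.0003 0 0 0 0 1" --pt "-0.002 0.0006 0 0 0 0 1" --pt "-0.002 0.0006 0 0 0 0 1"

```text
t: 50.03
eef_pos: [0.5761, -0.2798, 0.0883]
tool_rot: [0.003, 0.799, 0.601, 0.001]
contact_force: [8.5, -2.8, -0.3]
gripper_width: -0.002
```

```bash
python3 look.py 33; python3 -c "
from h import *
a=cv2.imread('pics/side33.png')[270:384,190:350]
cv2.imwrite('pics/d33b.png',cv2.resize(a,None,fx=5,fy=5,interpolation=2))"
```

```text
t 50.03 p [ 0.5761 -0.2798  0.0883] q [0.0028 0.7992 0.6011 0.0014] F [ 8.5 -2.8 -0.3] w -0.002 j [-0.2   0.73  0.81  1.8  -0.66  0.9   0.63]
side 226 297 [258.7 327.1]
scene 148 132 [180.4 162.8]
```

View pics/d33b.png

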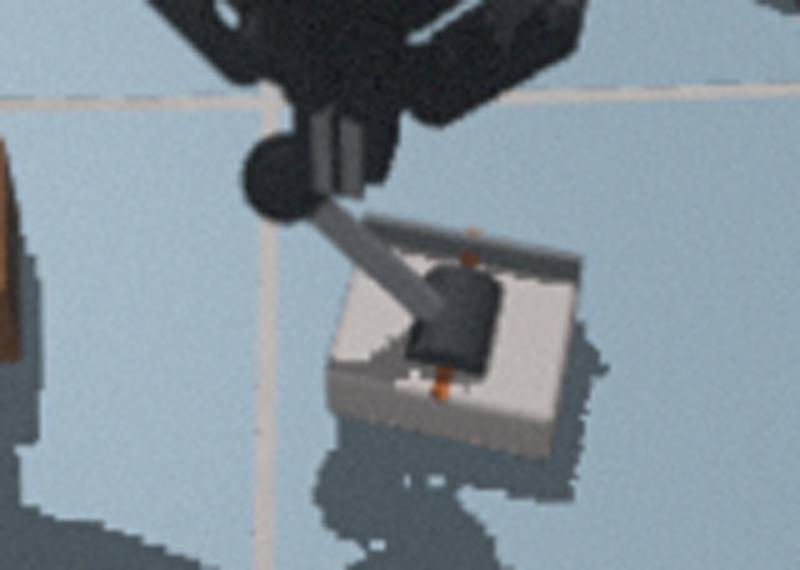

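>>> step_arm --pt "0.006 -0.0018 0 0 0 0 1" --pt "0.02 -0.006 0 0 0 0 1" --pt "0.025 -0.007 0.02 0 0 0 1" --pt "0.025 -0.007 0.05 0 0 0 1" --pt "0.02 -0.007 0.09 0 0 0 1" --pt "-0.01 0.02 0.13 0 0 0 1" --pt "-0.03 0.05 0.16 0 0 0 1" --pt "-0.05 0.08 0.19 0 0 0 1" --pt "-0.06 0.1 0.2 0 0 0 1" --pt "-0.06 0.1 0.2 0 0 0 1"

```text
t: 51.02
eef_pos: [0.5123, -0.1746, 0.2891]
tool_rot: [-0.002, 0.798, 0.603, 0.001]
contact_force: [-0.0, 0.4, -0.7]
gripper_width: -0.001
```

```bash
python3 look.py 34; python3 -c "
from h import *
for n in ['scene','side']:
    cv2.imwrite(f'pics/{n}34b.png',cv2.resize(cv2.imread(f'pics/{n}34.png'),(800,600),interpolation=2))"
```

```text
t 51.02 p [ 0.5123 -0.1746  0.2891] q [-0.0016  0.7981  0.6025  0.0014] F [-0.   0.4 -0.7] w -0.001 j [-0.66  0.34  1.12  1.85 -0.34  1.16  0.3 ]
side 179 151 [211.2 181.1]
scene 190 68 [222.8  98.1]
```

View pics/scene34b.png

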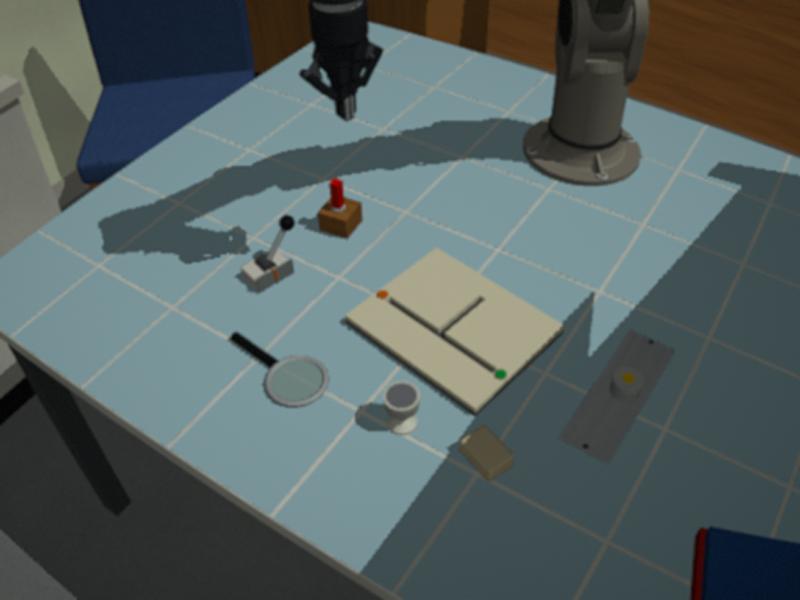

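View pics/side34b.png

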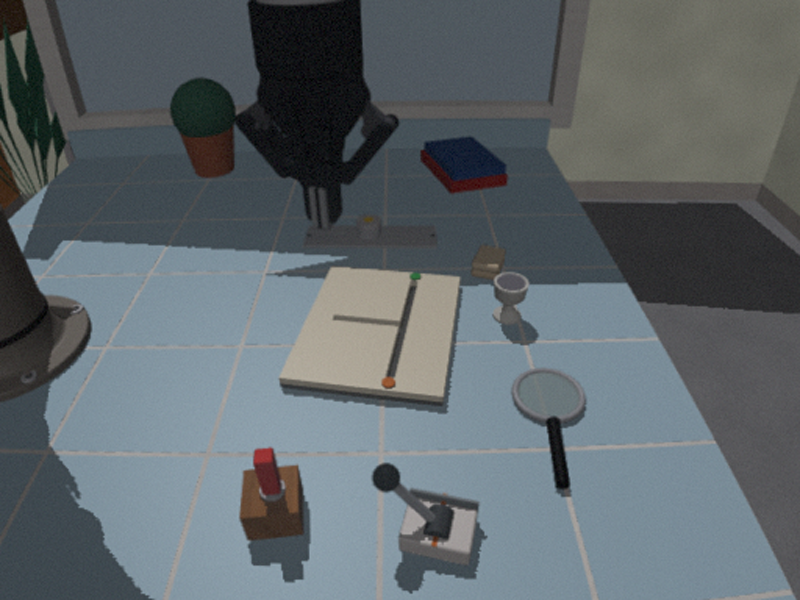

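Run:
```python
from ang import *
c=cam('scene'); print(hit(c,(402,242.6),.034)); c=cam('side'); print(hit(c,(369.5*.64,219*.64),.034))
ang('scene',(287*.64,223*.64)); ang('side',(386.5*.64,477*.64))
st()
```

```text
[0.52212166 0.3018395  0.034     ]
[0.52493016 0.29986227 0.034     ]
scene angle 0.015 resid px 0.24
side angle 0.015 resid px 2.97
t 51.37 p [ 0.5127 -0.1804  0.2865] q [-1.000e-04  8.002e-01  5.998e-01 -1.000e-03] F [ 0.6 -0.6 -0.9] w -0.001 j [-0.64  0.35  1.11  1.85 -0.34  1.15  0.3 ]
```

>>> step_arm --pt "0 0 0 0 0 0 1" --pt "0 0 0 0 0 0 1" --pt "0 0 0 0 0 0 1" --pt "0 0 0 0 0 0 1"

```text
t: 51.7
eef_pos: [0.5131, -0.1795, 0.287]
tool_rot: [-0.0, 0.8, 0.6, -0.0]
contact_force: [0.5, -0.9, -0.4]
gripper_width: -0.0
```

```bash
python3 -c "
from station import bot
print(bot.hand_in())"
```

```text
the job is handed in; nothing more can be done
None
```

The job is handed in at about 52 s of the 210 s allowed. Everything was done in the order asked, and no verdict was reported.

- **Tin:** Only the yellow-dot tin was there. I moved it from the tile bed to the middle of the steel strip. At the end it stands about 3 mm off the strip's centre line, upright and wholly on it.
- **Lever up:** I gripped the knob and set it upright; the camera check put it within about 1°.
- **Joint run:** The stylus tip went in at the front end, along the stem to the fork, and on to within about 2–3 mm of the right branch's closed end (orange disc). It ran about 6 mm deep at about 2.5 cm/s. Wall forces stayed at noise level, under 1.5 N.
- **Stylus:** It is back home in its stand, collar seated.
- **Lever down:** My first attempt, pulling the knob while gripping it, jammed a fingertip on the rod at about 32 N, so I let go. I then pushed the knob with closed fingers until the force rose with hardly any further movement. The cameras read about 0.015 rad, which is at the stop within measuring error.
- **Left alone:** The egg cup, magnifying glass and hearing-aid case were not touched.

The side camera's view of where the lever base stands disagreed with my estimate by about 3 pixels. I relied on the push to confirm the stop.

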